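Set fallen glue bottles upright in the cap press and clamp them

ROBOT

A 7-joint arm with a two-finger parallel gripper is mounted at the origin on a cart in front of the work surface, level with it; the furniture and walls round the work are solid. World frame = base frame: x ahead of the robot, y to its left, z up, the work surface at z = 0. Lengths are in m, angles in rad, forces in N, time in s.
With the tool pointing down it reaches from about 0.425 to 0.8 m from the base axis. Payload 8.3 kg.
Tool frame: the origin (TCP) lies where the fingers leave the gripper's body, on its centre line; the fingertips stand 73 mm ahead of it and the grasp point (between the pads) lies 54 mm ahead of it; z points along the fingers, y is the line along which they close (so a half turn about z gives the same grasp; the last joint's range is limited). The gripper opens to 85 mm and grips with 20 to 120 N. Pads are 22 mm wide; open, the fingers measure 114 mm over their backs; the gripper's body (76 mm by 85 mm) begins 54 mm behind the grasp point. The pads swing forward as they close: fully open they stand 13 mm farther back than shut.
Start: joints at [1.197, 0.383, 0.016, 1.37, -0.006, 1.388, -0.046], TCP at [0.191, -0.595, 0.304] pointing down, gripper open.
Joint ranges: [-2.95, 2.95], [-0.25, 2.06], [-1.52, 1.56], [0.18, 2.33], [-1.44, 4.58], [0.02, 2.06], [-3.01, 3.01]. Speed limits (rad/s): [2.39, 2.39, 3.01, 3.01, 3.14, 3.14, 3.14].

INTERFACE

Orientations are given as a unit quaternion [x, y, z, w].
In Python, from cell import * gives the robot as it stands.
- The arm moves only by the tool move_arm, never from a script. Its argument "steps" is a list of rows, each an object of numbers: "wx", "wy", "wz": the turn, a rotation vector about the tool's x, y, z in rad; "dx", "dy", "dz": the shift along the tool's x, y, z in mm; "hand": the opening, from 0 (shut) to 1 (fully open). In form: [{"wx": .., "wy": .., "wz": .., "dx": .., "dy": .., "dz": .., "hand": ..}, ...]. A call has 1 to 12 rows; each row is the pose to reach, as a shift and turn from the pose commanded when the call began, along the tool's axes at that moment; what a row does not reach only later rows make up. A row lasts 1/12 s, in which the tool goes at most 41.7 mm and 7.16 degrees, less where a joint would pass 70% of its speed; a pose out of reach is approached as far as the arm can. A call with a gripper value outside its range is refused whole. The fingers move at their own pace and stop on an object; the grip force is fixed at half the most. Time passes only in rows, so rows that repeat a pose let the fingers close. It gives the time, the measured TCP pose, the force, the opening and the grip force at its end, in the units of the state.
- state(): the state, without advancing time (a new reading comes with each control period).
- capture(name): name is "scene" or "side" or "wrist"; returns a dict with "frame" (420x560x3 uint8, blue, green, red), "camera_matrix" (3x3 intrinsics, pixels), "k1" (the pictures are not rectified: a ray, as slopes to the right and down, at radius r is drawn at 1 + k1 r^2 times it, then the intrinsics apply), "extrinsics" (4x4, takes a point from world to camera coordinates). Camera axes: x right, y up, looking along -z (the intrinsics and any distortion apply to the point x, -y, -z); pixel columns grow to the right and rows downward; lengths in m; the calibration is good to about 2 mm. A picture is of the moment at which its call begins. There is no depth.
- hand_in(): hands the job in; it is judged then, once.
Trained networks look in a picture, given as the dict that the camera call returned (one of the last four; its "shot" number tells which), for a name from the list of things; names that differ only in an ending like _2 or _b are one class to them, and where a whole thing is asked for, a point or a joint stands for the part that bears it (a point fixed in the world has none). Each returns a list of dicts, best first, with "confidence" (0 to 1); they miss things now and then, are a little off and sometimes report something else, mostly with a low value. They report only what shows in the picture. A call takes as long as a camera call. They do not tell look-alikes from the thing itself.
- recognise(thing, picture): "pixel" ([column, row] in pixels, amid what is visible of it).
- pinpoint(thing, picture): "pixel" ([column, row] in pixels: a listed point, or the origin of a listed thing).
The state is a dict: "t": time; "q": joint angles; "qvel": joint speeds; "joint_efforts": joint torques, N m; "ee_pos": TCP position; "tool_rot": TCP orientation; "wrist_force": force on the tool from outside, world axes, zero at the start; "ft_torque": the same for the moment, N m; "gripper_width": finger opening in m; "gripper_force": force on a finger pad.
Only numpy, scipy, OpenCV 4.12 (cv2) and the standard library are available. Lean on these libraries where they do the work, as an engineer would, in place of code of your own. Each camera call takes 0.05 s, during which the arm holds its last target. There are 200 camera calls.

TASK

Some freshly filled glue bottles have fallen over in the black drip tray and their caps need pressing. Raise the red lever of the blue cap press and draw its carriage fully out by the black knob, stand every bottle upright in a cell of the carriage's open rack, then push the carriage fully home under the raised foot and swing the lever all the way down so that the foot stays bearing on the caps. Leave the glass jar of tools and the pliers where they are.

Things in the scene. Friction and masses are not known exactly. Their poses are not given: they have to be found in the camera images.
- press: blue bench press fixed to the bench, grey base plate. Origin on the bench, right under the centre of its foot; x points to the back, -y along the carriage's way out, z up. Column at x 65 to 105 mm; head: x -30 to 105, y -75 to 75, 138 to 178 mm above the bench. The foot under it is a rubber-faced pad 56 mm (x) by 150 mm (y), underside 87 mm up with the lever down, 111 mm with it up
- lever (a joint): the press's lever, rad: 0 fully down (foot down), 1.0 fully up (foot up). It turns about the press's y axis through point lever_pivot, stays where it is left (friction 0.3 Nm, 3 N at the ball) and moves the foot 24 mm over its whole swing. At 0 it points to the press's -x and 0.5 rad below level, at 1.0 0.5 rad above level
- lever_ball (a point): centre of the red ball, 20 mm in diameter, at the free end of the lever, 100 mm from the pivot; the ball stands clear in front of the head, and the steel stalk (8 mm thick) runs back from it to the pivot
- lever_pivot (a point): point on the lever's hinge axis in the plane of the ball, 158 mm above the bench, 17 mm outside the head's +y end
- carriage (a joint): travel of the carriage along the press's -y, m: 0 fully home (deck centred under the foot), 0.175 fully out; friction 1.5 N
- deck (a point): centre of the middle of three square cells in the carriage's open rack, on the cells' floor, 18 mm above the bench, axes as the press's. The cells stand in a row along y, their centres 45 mm apart, each 42 by 42 mm inside, between walls 3 mm thick that rise 38 mm above the floor. One bottle stands in a cell, loosely
- handle (a point): centre of the black ball knob, 20 mm in diameter, 34 mm above the bench (top at 44 mm), on a short post on the carriage's arm, 140 mm from the deck's centre toward the press's -y
- foot (a joint): how far the foot's sprung pad is pushed up into the ram, m: 0 when free, about 0.004 when the lever is fully down on standing bottles (1.2 N per mm), because the pad then would reach 4 mm below the caps' tops, which stand 91 mm above the bench
- bottle_1: small glue bottle with a green screw cap: round part 30 mm in diameter and 51 mm high, then the cap, 20 mm in diameter, up to 73 mm in all; 35 to 65 g. Origin at the centre of its underside; +z along its axis toward the cap. It starts lying on its side in the tray (axis 19 mm above the bench, z axis level) and can roll. Two or three of the three bottles are there; an absent one reads None
- bottle_2: small glue bottle with a green screw cap, the same as bottle_1, lying at another place
- bottle_3: small glue bottle with a green screw cap, the same as bottle_1, lying at another place
- tool_jar_b: square glass jar 66x74 mm, 147 mm high with the tools in it, to be left alone; origin at the centre of its underside. (Fixed round the work: a blue vice, 85 mm high, world x 0.68 to 0.83, y -0.15 to -0.06; an upright tool board, 0.4 m high, along the world line 0.866 x + 0.5 y = 0.84 m at the back. Keep a leaning hand clear of them.)
- pliers: red-handled pliers lying on the bench, 54x141 mm, 13 mm high, to be left alone; origin at the centre of the underside. (The brown bench lamp that pictures show hanging over the middle of the bench is not in the way: nothing solid is there.)
- tray: shallow black drip tray fixed on the bench, 240 mm (x) by 250 mm (y), floor 4 mm thick, rim 16 mm above the bench and 4 mm thick; the fallen bottles lie in it. Origin on the bench under its centre. (A wall shelf 0.5 m above the bench begins to the right of it, along the world line 0.5 x - 0.866 y = 0.82 m: keep a hand and wrist that lean to the right clear of it.)
Not all that is in view belongs to the job. What is shaped like the bottle_1 but turquoise is not meant.

How it is judged:
By the outcome, as a careful person would: the job done as asked, in the order asked, and still so for the second after the job is handed in, with the robot touching nothing.
Of bottle_1, bottle_2, bottle_3 only 2 to 3 are there at a start; the rules pass over those that are not, and their reading is None.
At some moment in a run one of bottle_1, bottle_2, bottle_3 may be knocked a few centimetres aside while the robot is not near it.
Once in a run the grip may slacken for a moment while it holds something.
It also fails if it takes over 210 s, if anything falls off the work surface, if the arm or the gripper's body presses on something with over 40 N, if the wrist force passes 120 N, or if a joint passes its speed limit or range.

## Working session

There is one attempt and no reset: what is moved stays moved. The work goes in short steps, Python scripts to look and compute and a tool call to move; the robot and the scene stay as the last step left them, time stands still between calls to the robot, and variables do not carry over. Pictures are saved under pics/ and viewed, at most 18 in all, crops included, and the job is handed in when it is done.

Besides the shell and the picture viewer there is one more tool, called after ">>>" as name([rows], argument=value, ...), one row to a line, values as JSON. move_arm: Moves the arm, as the interface text tells. Its arguments: {"type":"object","properties":{"steps":{"type":"array","items":{"type":"object","properties":{"wx":{"type":"number"},"wy":{"type":"number"},"wz":{"type":"number"},"dx":{"type":"number"},"dy":{"type":"number"},"dz":{"type":"number"},"hand":{"type":"number"}}}}},"required":["steps"]}

```bash
mkdir -p pics; ls
cat > h.py <<'E'
from cell import *
import numpy as np, cv2
from scipy.spatial.transform import Rotation as R
def ray(c,px):
    K=c["camera_matrix"];k=c["k1"]
    d=np.array([(px[0]-K[0][2])/K[0][0],(px[1]-K[1][2])/K[1][1]])
    u=d.copy()
    for _ in range(20): u=d/(1+k*(u@u))
    E=np.array(c["extrinsics"]);v=np.array([u[0],-u[1],-1.])
    return -E[:3,:3].T@E[:3,3],E[:3,:3].T@v
def onz(c,px,z):
    o,v=ray(c,px);return o+v*(z-o[2])/v[2]
def proj(c,p):
    E=np.array(c["extrinsics"]);K=c["camera_matrix"];q=E[:3,:3]@np.array(p)+E[:3,3]
    u=np.array([q[0]/-q[2],-q[1]/-q[2]]);u=u*(1+c["k1"]*(u@u))
    return np.array([K[0][0]*u[0]+K[0][2],K[1][1]*u[1]+K[1][2]])
def tri(rs):
    A=0;b=0
    for o,v in rs:
        v=v/np.linalg.norm(v);P=np.eye(3)-np.outer(v,v);A=A+P;b=b+P@o
    return np.linalg.solve(A,b)
E
python3 - <<'E'
from h import *
np.set_printoptions(precision=4,suppress=True)
cs={n:capture(n) for n in("scene","side","wrist")}
for n,c in cs.items():
    cv2.imwrite(f"pics/{n}0.png",c["frame"]); print(n,ray(c,(280,210)))
Z=dict(press=0,lever_ball=None,lever_pivot=.158,deck=.018,handle=.034,bottle_1=.019,tool_jar_b=0,pliers=0,tray=0)
for t,z in Z.items():
    for n,c in cs.items():
        for d in pinpoint(t,c)[:5]:
            print(t,n,np.round(d["pixel"]),round(d["confidence"],2), onz(c,d["pixel"],z) if z is not None else '')
s=state();print(s["ee_pos"],s["tool_rot"],s["t"])
E
```

```text
pics
scene (array([-0.2661, -0.4764,  0.9574]), array([ 0.6208,  0.4465, -0.6445]))
side (array([0.3469, 1.2605, 0.8936]), array([ 0.1156, -0.8284, -0.5482]))
wrist (array([ 0.2569, -0.5727,  0.3726]), array([-0.2639, -0.0939, -0.96  ]))
press scene [251. 213.] 0.76 [0.5913 0.2548 0.    ]
press side [246. 282.] 0.58 [ 0.5805  0.2628 -0.    ]
lever_ball side [274. 272.] 0.76 
lever_pivot side [237. 256.] 0.76 [0.5776 0.3511 0.158 ]
deck scene [256. 212.] 0.9 [0.5883 0.2299 0.018 ]
deck side [245. 269.] 0.79 [0.5871 0.2332 0.018 ]
handle scene [292. 224.] 0.51 [0.5884 0.0958 0.034 ]
handle side [258. 231.] 0.75 [0.5772 0.079  0.034 ]
handle side [293. 189.] 0.25 [ 0.5004 -0.1684  0.034 ]
bottle_1 scene [410. 315.] 0.87 [ 0.4853 -0.3215  0.019 ]
bottle_1 scene [387. 287.] 0.62 [ 0.536  -0.2362  0.019 ]
bottle_1 scene [358. 315.] 0.57 [ 0.4164 -0.2153  0.019 ]
bottle_1 side [293. 284.] 0.82 [0.4535 0.2773 0.019 ]
bottle_1 side [316. 184.] 0.68 [ 0.4305 -0.2343  0.019 ]
bottle_1 side [302. 168.] 0.58 [ 0.4862 -0.3453  0.019 ]
bottle_1 side [284. 183.] 0.54 [ 0.5378 -0.2272  0.019 ]
bottle_1 side [295. 192.] 0.38 [ 0.495  -0.1766  0.019 ]
tool_jar_b scene [154. 211.] 0.67 [0.4312 0.5213 0.    ]
tool_jar_b scene [250. 214.] 0.39 [0.5883 0.2549 0.    ]
tool_jar_b side [289. 362.] 0.9 [0.4386 0.5168 0.    ]
tool_jar_b side [280. 182.] 0.25 [ 0.5579 -0.2663  0.    ]
pliers scene [260. 265.] 0.77 [0.43  0.098 0.   ]
pliers side [307. 254.] 0.59 [0.4314 0.1258 0.    ]
tray scene [380. 295.] 0.91 [ 0.5192 -0.2277  0.    ]
tray scene [258. 263.] 0.43 [0.4306 0.1061 0.    ]
tray side [294. 190.] 0.7 [ 0.5039 -0.2172  0.    ]
[ 0.1912 -0.595   0.3039] [ 0.9879  0.1548  0.     -0.0001] 1.5
```

Run:
```python
import cv2
a=cv2.imread('pics/scene0.png')[140:380,170:490];b=cv2.imread('pics/side0.png')[130:370,160:400]
a=cv2.resize(a,None,fx=2.5,fy=2.5,interpolation=2);b=cv2.resize(b,None,fx=2.5,fy=2.5,interpolation=2)
cv2.imwrite('pics/a1.png',a);cv2.imwrite('pics/b1.png',b)
```

```text
(no output)
```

View pics/a1.png

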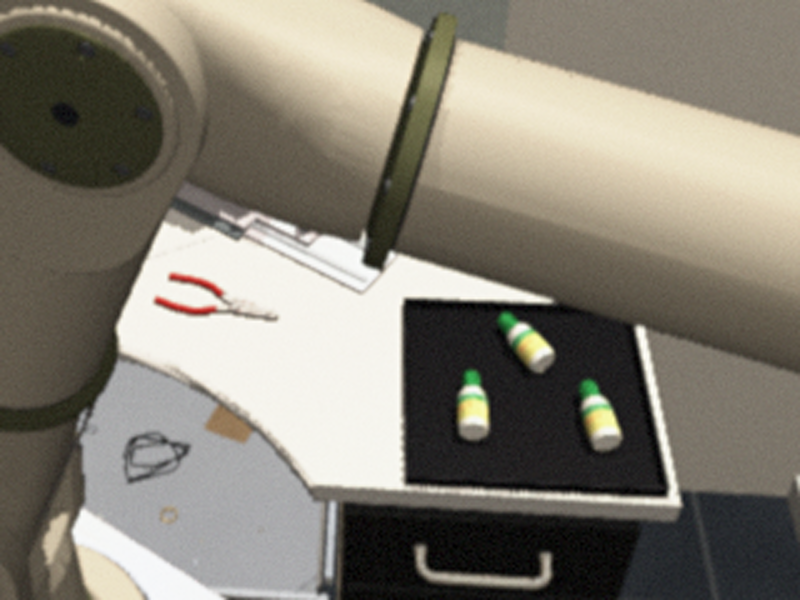

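View pics/b1.png

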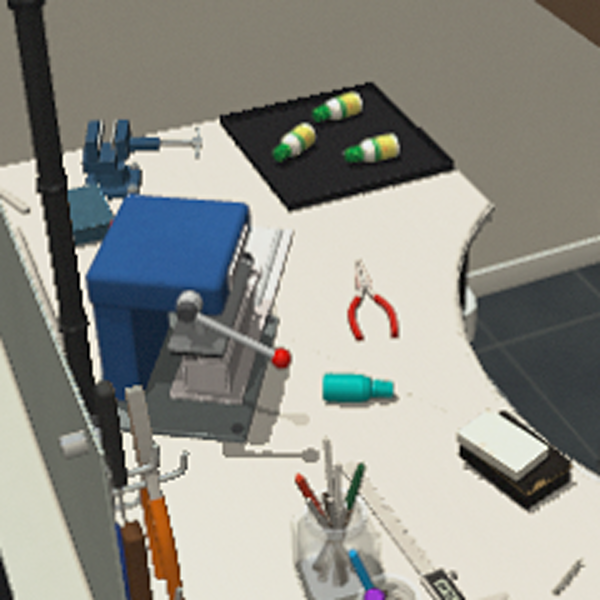

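Scene view: the three green-capped bottles lie in the black tray at scene pixels (359,302), (381,277) and (410,306). Side view: the turquoise look-alike is at (304,285) outside the tray, and the red ball is at (273,273) with the lever down. The arm hides the press in the scene view, so I'll move over the tray and use the wrist camera.

>>> move_arm([
  {"dx": 380,"dy": -240,"dz": -120},
  {"dx": 380,"dy": -240,"dz": -120},
  {"dx": 380,"dy": -240,"dz": -120},
  {"dx": 380,"dy": -240,"dz": -120},
  {"dx": 380,"dy": -240,"dz": -120},
  {"dx": 380,"dy": -240,"dz": -120},
  {"dx": 380,"dy": -240,"dz": -120},
  {"dx": 380,"dy": -240,"dz": -120},
  {"dx": 380,"dy": -240,"dz": -120},
  {"dx": 380,"dy": -240,"dz": -120},
  {"dx": 380,"dy": -240,"dz": -120},
  {"dx": 380,"dy": -240,"dz": -120},
])

```text
invalid input
```

```bash
cat > look.py <<'E'
from h import *
import sys
np.set_printoptions(precision=4,suppress=True)
tag=sys.argv[1];cams=sys.argv[2].split(',');things=sys.argv[3].split(',')
Z=dict(press=0,lever_ball=.158,lever_pivot=.158,deck=.018,handle=.034,bottle_1=.019,tool_jar_b=0,pliers=0,tray=0)
s=state();print(s["ee_pos"],s["tool_rot"],s["t"],s["q"],s["wrist_force"],s["gripper_width"])
for n in cams:
    c=capture(n);cv2.imwrite(f"pics/{n}{tag}.png",c["frame"])
    for t in things:
        for f in (pinpoint,recognise):
            if f is recognise and t!='bottle_1': continue
            for d in f(t,c)[:4]:
                o,v=ray(c,d["pixel"])
                print(t,n,f.__name__[:3],np.round(d["pixel"]),round(d["confidence"],2),onz(c,d["pixel"],Z[t]),v/np.linalg.norm(v),o)
E
python3 look.py 2 wrist,scene,side press,lever_ball,lever_pivot,deck,handle,bottle_1,tray
```

```text
[ 0.1912 -0.595   0.3039] [ 0.9879  0.1548  0.     -0.0001] 1.5 [ 1.1971  0.3834  0.0164  1.3701 -0.0063  1.3882 -0.0465] [-0.9869 -0.4851  0.3433] 0.08557481225603501
press scene cal [250. 213.] 0.75 [0.5913 0.2575 0.    ] [ 0.5793  0.4959 -0.6469] [-0.2661 -0.4764  0.9574]
deck scene cal [255. 213.] 0.88 [0.5837 0.2299 0.018 ] [ 0.5859  0.487  -0.6477] [-0.2661 -0.4764  0.9574]
handle scene cal [251. 212.] 0.48 [0.5664 0.2323 0.034 ] [ 0.5817  0.4952 -0.6453] [-0.2661 -0.4764  0.9574]
bottle_1 scene cal [410. 315.] 0.88 [ 0.4844 -0.3202  0.019 ] [ 0.6194  0.1289 -0.7745] [-0.2661 -0.4764  0.9574]
bottle_1 scene cal [360. 311.] 0.8 [ 0.4282 -0.2136  0.019 ] [ 0.5802  0.2196 -0.7843] [-0.2661 -0.4764  0.9574]
bottle_1 scene cal [387. 285.] 0.56 [ 0.5423 -0.2333  0.019 ] [ 0.6404  0.1926 -0.7435] [-0.2661 -0.4764  0.9574]
bottle_1 scene cal [358. 303.] 0.78 [ 0.4474 -0.1969  0.019 ] [ 0.5889  0.2307 -0.7746] [-0.2661 -0.4764  0.9574]
bottle_1 scene cal [382. 279.] 0.72 [ 0.5529 -0.2131  0.019 ] [ 0.6433  0.2068 -0.7372] [-0.2661 -0.4764  0.9574]
tray scene cal [380. 295.] 0.81 [ 0.518
[... 991 characters left out ...]
] [ 0.0477 -0.8588 -0.5102] [0.3469 1.2605 0.8936]
bottle_1 side cal [290. 285.] 0.52 [0.4617 0.2847 0.019 ] [ 0.0872 -0.7418 -0.6649] [0.3469 1.2605 0.8936]
bottle_1 side cal [301. 284.] 0.77 [0.4332 0.276  0.019 ] [ 0.0654 -0.746  -0.6627] [0.3469 1.2605 0.8936]
bottle_1 side cal [293. 171.] 0.62 [ 0.5173 -0.3184  0.019 ] [ 0.094  -0.8709 -0.4824] [0.3469 1.2605 0.8936]
bottle_1 side cal [276. 187.] 0.55 [ 0.5612 -0.1995  0.019 ] [ 0.1249 -0.8511 -0.5099] [0.3469 1.2605 0.8936]
bottle_1 side cal [308. 186.] 0.49 [ 0.4561 -0.2137  0.019 ] [ 0.0636 -0.8583 -0.5092] [0.3469 1.2605 0.8936]
tray side cal [293. 189.] 0.94 [ 0.5066 -0.2229  0.    ] [ 0.0918 -0.853  -0.5139] [0.3469 1.2605 0.8936]
```

>>> move_arm([
  {"wx": 0,"wy": 0,"wz": 0,"dx": 380,"dy": -240,"dz": -120,"hand": 1},
  {"wx": 0,"wy": 0,"wz": 0,"dx": 380,"dy": -240,"dz": -120,"hand": 1},
  {"wx": 0,"wy": 0,"wz": 0,"dx": 380,"dy": -240,"dz": -120,"hand": 1},
  {"wx": 0,"wy": 0,"wz": 0,"dx": 380,"dy": -240,"dz": -120,"hand": 1},
  {"wx": 0,"wy": 0,"wz": 0,"dx": 380,"dy": -240,"dz": -120,"hand": 1},
  {"wx": 0,"wy": 0,"wz": 0,"dx": 380,"dy": -240,"dz": -120,"hand": 1},
  {"wx": 0,"wy": 0,"wz": 0,"dx": 380,"dy": -240,"dz": -120,"hand": 1},
  {"wx": 0,"wy": 0,"wz": 0,"dx": 380,"dy": -240,"dz": -120,"hand": 1},
  {"wx": 0,"wy": 0,"wz": 0,"dx": 380,"dy": -240,"dz": -120,"hand": 1},
  {"wx": 0,"wy": 0,"wz": 0,"dx": 380,"dy": -240,"dz": -120,"hand": 1},
  {"wx": 0,"wy": 0,"wz": 0,"dx": 380,"dy": -240,"dz": -120,"hand": 1},
  {"wx": 0,"wy": 0,"wz": 0,"dx": 380,"dy": -240,"dz": -120,"hand": 1},
])

```text
t: 3.85
ee_pos: [0.484, -0.2428, 0.426]
tool_rot: [0.987, 0.16, 0.002, -0.001]
wrist_force: [0.6, 0.6, 0.3]
gripper_width: 0.0858
gripper_force: 0.0
```

```bash
python3 look.py 2 wrist,scene press,lever_ball,lever_pivot,deck,handle,bottle_1,tray
```

```text
[ 0.484  -0.2428  0.426 ] [ 0.9871  0.1601  0.0024 -0.0006] 3.85 [ 0.6432  0.1875 -0.2834  1.3601  0.0487  1.5977 -0.8831] [0.564  0.6482 0.2945] 0.0857930866946638
handle wrist cal [76. 38.] 0.79 [0.5743 0.0896 0.034 ] [ 0.045   0.5562 -0.8299] [ 0.5492 -0.22    0.496 ]
bottle_1 wrist cal [280. 136.] 0.87 [ 0.5353 -0.2302  0.019 ] [-0.0291 -0.0213 -0.9993] [ 0.5492 -0.22    0.496 ]
bottle_1 wrist cal [246. 198.] 0.85 [ 0.4229 -0.2086  0.019 ] [-0.2559  0.0232 -0.9664] [ 0.5492 -0.22    0.496 ]
bottle_1 wrist cal [325. 188.] 0.69 [ 0.4803 -0.3265  0.019 ] [-0.1396 -0.2158 -0.9664] [ 0.5492 -0.22    0.496 ]
bottle_1 wrist cal [319. 169.] 0.87 [ 0.5071 -0.3048  0.019 ] [-0.0867 -0.1743 -0.9809] [ 0.5492 -0.22    0.496 ]
bottle_1 wrist cal [242. 182.] 0.65 [ 0.4474 -0.1938  0.019 ] [-0.2084  0.0538 -0.9766] [ 0.5492 -0.22    0.496 ]
bottle_1 wrist cal [267. 117.] 0.6 [ 0.5558 -0.2009  0.019 ] [ 0.0138  0.0401 -0.9991] [ 0.5492 -0.22    0.496 ]
bottle_1 wrist cal [ 59. 127.] 0.48 [0.4401 0.1063 0.019 ] [-0.1855  0.5548 -0.811 ] [ 0.5492 -0.22    0.496 ]
tray wrist cal [272. 152.] 0.63 [ 
[... 942 characters left out ...]
0.2661 -0.4764  0.9574]
bottle_1 scene cal [409. 314.] 0.52 [ 0.4865 -0.3173  0.019 ] [ 0.6202  0.1311 -0.7734] [-0.2661 -0.4764  0.9574]
bottle_1 scene cal [359. 303.] 0.82 [ 0.45   -0.1986  0.019 ] [ 0.5905  0.2291 -0.7738] [-0.2661 -0.4764  0.9574]
bottle_1 scene cal [214. 234.] 0.71 [0.4403 0.2722 0.019 ] [ 0.5072  0.5375 -0.6738] [-0.2661 -0.4764  0.9574]
bottle_1 scene cal [407. 307.] 0.68 [ 0.505  -0.3046  0.019 ] [ 0.6286  0.14   -0.765 ] [-0.2661 -0.4764  0.9574]
bottle_1 scene cal [379. 280.] 0.68 [ 0.5465 -0.2087  0.019 ] [ 0.6399  0.2108 -0.739 ] [-0.2661 -0.4764  0.9574]
tray scene cal [379. 297.] 0.58 [ 0.5111 -0.2276  0.    ] [ 0.6178  0.1977 -0.7611] [-0.2661 -0.4764  0.9574]
```

>>> move_arm([
  {"wx": 0,"wy": 0,"wz": 0,"dx": 105,"dy": -345,"dz": 0,"hand": 1},
  {"wx": 0,"wy": 0,"wz": 0,"dx": 105,"dy": -345,"dz": 0,"hand": 1},
  {"wx": 0,"wy": 0,"wz": 0,"dx": 105,"dy": -345,"dz": 0,"hand": 1},
  {"wx": 0,"wy": 0,"wz": 0,"dx": 105,"dy": -345,"dz": 0,"hand": 1},
  {"wx": 0,"wy": 0,"wz": 0,"dx": 105,"dy": -345,"dz": 0,"hand": 1},
  {"wx": 0,"wy": 0,"wz": 0,"dx": 105,"dy": -345,"dz": 0,"hand": 1},
  {"wx": 0,"wy": 0,"wz": 0,"dx": 105,"dy": -345,"dz": 0,"hand": 1},
  {"wx": 0,"wy": 0,"wz": 0,"dx": 105,"dy": -345,"dz": 0,"hand": 1},
  {"wx": 0,"wy": 0,"wz": 0,"dx": 105,"dy": -345,"dz": 0,"hand": 1},
  {"wx": 0,"wy": 0,"wz": 0,"dx": 105,"dy": -345,"dz": 0,"hand": 1},
  {"wx": 0,"wy": 0,"wz": 0,"dx": 105,"dy": -345,"dz": 0,"hand": 1},
  {"wx": 0,"wy": 0,"wz": 0,"dx": 105,"dy": -345,"dz": 0,"hand": 1},
])

```text
t: 5.75
ee_pos: [0.4741, 0.1097, 0.4239]
tool_rot: [0.988, 0.155, -0.0, 0.0]
wrist_force: [-0.1, -0.2, 1.0]
gripper_width: 0.0852
gripper_force: 0.0
```

```bash
python3 look.py 3 wrist,side press,lever_ball,lever_pivot,deck,handle
python3 - <<'E'
import cv2
cv2.imwrite('pics/w3.png',cv2.resize(cv2.imread('pics/wrist3.png'),None,fx=1.4,fy=1.4,interpolation=2))
E
```

```text
[0.4741 0.1097 0.4239] [ 0.988   0.1547 -0.      0.0002] 5.75 [ 0.2538  0.0864 -0.5878  1.4868  0.0482  1.583  -1.592 ] [-0.0916 -0.1988  0.9566] 0.08524954078606471
lever_ball wrist cal [105. 105.] 0.81 [0.5025 0.3154 0.158 ] [-0.0973  0.4774 -0.8733] [0.5399 0.1319 0.4935]
lever_pivot wrist cal [90. 17.] 0.9 [0.5819 0.3442 0.158 ] [ 0.1053  0.5317 -0.8404] [0.5399 0.1319 0.4935]
handle wrist cal [310. 112.] 0.91 [0.572  0.0907 0.034 ] [ 0.0696 -0.0891 -0.9936] [0.5399 0.1319 0.4935]
press side cal [246. 279.] 0.63 [ 0.5836  0.2531 -0.    ] [ 0.1731 -0.7368 -0.6536] [0.3469 1.2605 0.8936]
lever_ball side cal [277. 272.] 0.58 [0.4764 0.3974 0.158 ] [ 0.1134 -0.7562 -0.6445] [0.3469 1.2605 0.8936]
lever_pivot side cal [233. 254.] 0.97 [0.5868 0.3453 0.158 ] [ 0.2002 -0.7636 -0.6138] [0.3469 1.2605 0.8936]
deck side cal [247. 272.] 0.83 [0.5796 0.2444 0.018 ] [ 0.1709 -0.7464 -0.6432] [0.3469 1.2605 0.8936]
deck side cal [302. 168.] 0.69 [ 0.4878 -0.347   0.018 ] [ 0.0767 -0.8756 -0.477 ] [0.3469 1.2605 0.8936]
handle side cal [259. 234.] 0.68 [0.5723 0.0914 0.034 ] [ 0.1535 -0.7961 -0.5854] [0.3469 1.2605 0.8936]
```

View pics/w3.png

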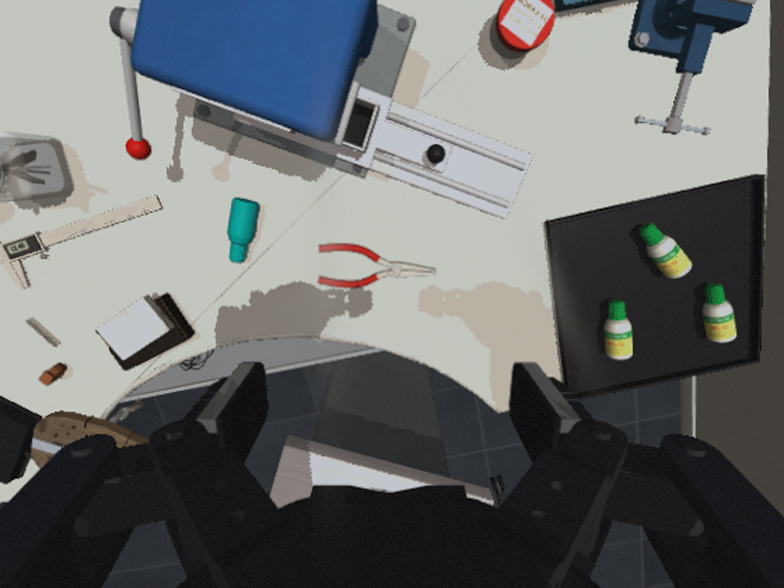

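Wrist view: the red ball is at (99,106), the lever hub at (90,17), the black knob at (311,110) on the rail, the rack cell edge at (257,88), and the turquoise decoy at (172,163). The three green-capped bottles lie in the tray at (475,178), (441,235) and (513,223).

Run:
```python
from h import *
np.set_printoptions(precision=4,suppress=True)
c=capture("wrist")
def P(x,y,z): return onz(c,(x/1.4,y/1.4),z)
for a,b,z in [((388,105),(530,155),.012),((375,165),(508,217),.012),((133,67),(330,138),.138),((330,138),(378,10),.178)]:
    p,q=P(*a,z),P(*b,z);d=q-p;print(p,q,np.degrees(np.arctan2(d[1],d[0])),np.linalg.norm(d))
print("ball",P(139,148,.110),"hub",P(118,24,.158),"knob",P(436,153,.034))
# lines endpoints by image: bottles
for n,cap,base in [("A",(650,229),(684,272)),("B",(616,304),(620,358)),("C",(713,290),(724,338))]:
    print(n,P(*cap,.019),P(*base,.019))
g=cv2.resize(c["frame"][:130,60:400],None,fx=2.35,fy=2.35,interpolation=2);cv2.imwrite("pics/p4.png",g)
```

```text
[0.6077 0.1542 0.012 ] [ 0.6077 -0.0116  0.012 ] -90.00245454387418 0.16576281594619668
[0.5443 0.1489 0.012 ] [ 0.5368 -0.0143  0.012 ] -92.6183075579603 0.1633573886611984
[0.5561 0.3476 0.138 ] [0.552  0.1856 0.138 ] -91.45841494407082 0.1620287460043092
[0.5506 0.1796 0.178 ] [0.6385 0.1712 0.178 ] -5.469836132595956 0.08830070678042602
ball [0.4938 0.3492 0.11  ] hub [0.5803 0.3505 0.158 ] knob [0.5755 0.0905 0.034 ]
A [ 0.5755 -0.1742  0.019 ] [ 0.5425 -0.2377  0.019 ]
B [ 0.4811 -0.1774  0.019 ] [ 0.418  -0.2151  0.019 ]
C [ 0.5338 -0.2832  0.019 ] [ 0.483  -0.3294  0.019 ]
```

View pics/p4.png

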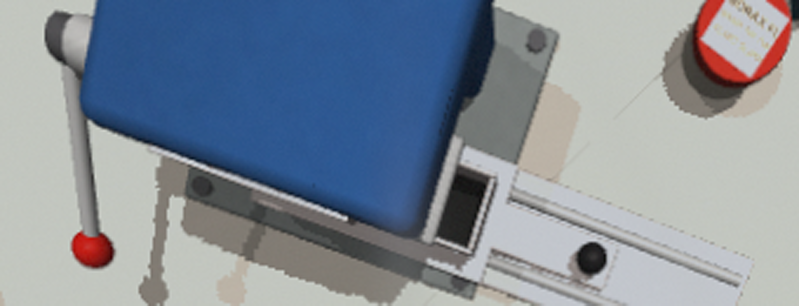

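```bash
cat >> h.py <<'E'
def rot(psi,a):
    c,s=np.cos(psi),np.sin(psi)
    return R.from_matrix(np.array([[c,s,0],[s,-c,0],[0,0,-1.]]))*R.from_rotvec([0,a,0])
def plan(*tg,reach=.054,base=None):
    """targets (x,y,z of point `reach` ahead of TCP, psi, a); prints shifts (mm) and turns from the current pose"""
    s=state();p0=np.array(s["ee_pos"]);R0=R.from_quat(s["tool_rot"])
    for x,y,z,psi,a in tg:
        Rt=rot(psi,a);p=np.array([x,y,z])-reach*Rt.as_matrix()[:,2]
        d=R0.inv().apply(p-p0)*1000;w=(R0.inv()*Rt).as_rotvec()
        print("d",np.round(d,1),"w",np.round(w,3),"tcp",np.round(p,3))
E
python3 - <<'E'
from h import *
np.set_printoptions(precision=4,suppress=True)
w=capture("wrist");s=capture("side")
print("ball",tri([ray(w,(99.2,106)),ray(s,(272.8,272.8))]),"hub",tri([ray(w,(84.5,17)),ray(s,(233.5,252))]))
print(tri([ray(w,(310.5,111)),ray(s,(260,233.5))]))
for c in(w,s):
  for th in(0,.3): print(th,proj(c,[.5803-.1*np.cos(th-.5),.3475,.158+.1*np.sin(th-.5)]))
B=[.494,.346,.112]
plan((.494,.346,.23,-.02,.3),(*B,-.02,.3))
E
```

```text
ball [0.4941 0.3486 0.1115] hub [0.5827 0.3468 0.1646]
[0.5712 0.0909 0.0348]
0 [100.5253 107.1753]
0.3 [ 85.383  114.7826]
0 [273.727  273.0046]
0.3 [277.7784 264.0805]
d [  76.1 -223.5  142.4] w [-0.05   0.297  0.328] tcp [0.478 0.346 0.282]
d [  76.  -223.5  260.4] w [-0.05   0.297  0.328] tcp [0.478 0.346 0.164]
```

>>> move_arm([
  {"wx": -0.05,"wy": 0.3,"wz": 0.33,"dx": 76,"dy": -223,"dz": 142,"hand": 0.7},
  {"wx": -0.05,"wy": 0.3,"wz": 0.33,"dx": 76,"dy": -223,"dz": 142,"hand": 0.7},
  {"wx": -0.05,"wy": 0.3,"wz": 0.33,"dx": 76,"dy": -223,"dz": 142,"hand": 0.7},
  {"wx": -0.05,"wy": 0.3,"wz": 0.33,"dx": 76,"dy": -223,"dz": 142,"hand": 0.7},
  {"wx": -0.05,"wy": 0.3,"wz": 0.33,"dx": 76,"dy": -223,"dz": 142,"hand": 0.7},
  {"wx": -0.05,"wy": 0.3,"wz": 0.33,"dx": 76,"dy": -223,"dz": 142,"hand": 0.7},
  {"wx": -0.05,"wy": 0.3,"wz": 0.33,"dx": 76,"dy": -223,"dz": 142,"hand": 0.7},
  {"wx": -0.05,"wy": 0.3,"wz": 0.33,"dx": 76,"dy": -223,"dz": 142,"hand": 0.7},
  {"wx": -0.05,"wy": 0.3,"wz": 0.33,"dx": 76,"dy": -223,"dz": 142,"hand": 0.7},
  {"wx": -0.05,"wy": 0.3,"wz": 0.33,"dx": 76,"dy": -223,"dz": 142,"hand": 0.7},
])

```text
t: 7.33
ee_pos: [0.4783, 0.3456, 0.2819]
tool_rot: [0.989, -0.011, 0.151, 0.002]
wrist_force: [-0.1, -0.3, 0.9]
gripper_width: 0.0597
gripper_force: 0.0
```

Run:
```python
from h import *
s=state();print(np.round(s["q"],2),s["ee_pos"])
c=capture("wrist")
for d in pinpoint("lever_ball",c)[:2]: print(d["pixel"],d["confidence"],onz(c,d["pixel"],.111))
plan((.494,.347,.111,-.02,.3))
```

```text
[-0.13  0.27 -0.77  1.67  0.47  1.12 -2.64] [0.4783339 0.3456008 0.2819077]
d [-37.2  -2.5 114.6] w [ 0.001 -0.005 -0.004] tcp [0.478 0.347 0.163]
```

>>> move_arm([
  {"wx": 0,"wy": 0,"wz": 0,"dx": -12,"dy": -2,"dz": 38,"hand": 0.7},
  {"wx": 0,"wy": 0,"wz": 0,"dx": -24,"dy": -2,"dz": 76,"hand": 0.7},
  {"wx": 0,"wy": 0,"wz": 0,"dx": -37,"dy": -2,"dz": 115,"hand": 0.7},
  {"wx": 0,"wy": 0,"wz": 0,"dx": -37,"dy": -2,"dz": 115,"hand": 0.7},
  {"wx": 0,"wy": 0,"wz": 0,"dx": -37,"dy": -2,"dz": 115,"hand": 0},
  {"wx": 0,"wy": 0,"wz": 0,"dx": -37,"dy": -2,"dz": 115,"hand": 0},
  {"wx": 0,"wy": 0,"wz": 0,"dx": -37,"dy": -2,"dz": 115,"hand": 0},
  {"wx": 0,"wy": 0,"wz": 0,"dx": -37,"dy": -2,"dz": 115,"hand": 0},
  {"wx": 0,"wy": 0,"wz": 0,"dx": -37,"dy": -2,"dz": 115,"hand": 0},
  {"wx": 0,"wy": 0,"wz": 0,"dx": -37,"dy": -2,"dz": 115,"hand": 0},
])

```text
t: 8.27
ee_pos: [0.479, 0.3488, 0.1639]
tool_rot: [0.988, -0.011, 0.153, 0.0]
wrist_force: [4.7, 1.2, 5.7]
gripper_width: 0.0164
gripper_force: 58.5
```

Run:
```python
from h import *
s=state();print(s["ee_pos"],s["gripper_width"],s["gripper_force"],s["wrist_force"])
g=np.array(s["ee_pos"])+.054*R.from_quat(s["tool_rot"]).as_matrix()[:,2]
print("grasp",g)
piv=[.582,.347,.158]
plan(*[(piv[0]-.1*np.cos(t-.5),piv[1],piv[2]+.1*np.sin(t-.5),-.02,.3) for t in(0,.2,.4,.6,.8,1.0,1.03)])
```

```text
[0.47902768 0.34875139 0.16394752] 0.016418978579770593 58.480403423309326 [4.74646507 1.19711777 5.69432132]
grasp [0.49538579 0.34856259 0.11248514]
d [-1.4  1.5  2. ] w [-0.003 -0.008 -0.003] tcp [0.478 0.347 0.162]
d [ -3.2   1.6 -17.9] w [-0.003 -0.008 -0.003] tcp [0.471 0.347 0.18 ]
d [ -1.1   1.6 -37.8] w [-0.003 -0.008 -0.003] tcp [0.467 0.347 0.2  ]
d [  5.    1.5 -56.8] w [-0.003 -0.008 -0.003] tcp [0.467 0.347 0.22 ]
d [ 14.7   1.4 -74.2] w [-0.003 -0.008 -0.003] tcp [0.471 0.347 0.239]
d [ 27.7   1.1 -89.4] w [-0.003 -0.008 -0.003] tcp [0.478 0.347 0.258]
d [ 29.9   1.1 -91.4] w [-0.003 -0.008 -0.003] tcp [0.48  0.347 0.26 ]
```

>>> move_arm([
  {"wx": 0,"wy": 0,"wz": 0,"dx": -1,"dy": 0,"dz": -10,"hand": 0},
  {"wx": 0,"wy": 0,"wz": 0,"dx": -2,"dy": 0,"dz": -20,"hand": 0},
  {"wx": 0,"wy": 0,"wz": 0,"dx": -1,"dy": 0,"dz": -30,"hand": 0},
  {"wx": 0,"wy": 0,"wz": 0,"dx": 0,"dy": 0,"dz": -40,"hand": 0},
  {"wx": 0,"wy": 0,"wz": 0,"dx": 3,"dy": 0,"dz": -50,"hand": 0},
  {"wx": 0,"wy": 0,"wz": 0,"dx": 8,"dy": 0,"dz": -60,"hand": 0},
  {"wx": 0,"wy": 0,"wz": 0,"dx": 13,"dy": 0,"dz": -70,"hand": 0},
  {"wx": 0,"wy": 0,"wz": 0,"dx": 19,"dy": 0,"dz": -79,"hand": 0},
  {"wx": 0,"wy": 0,"wz": 0,"dx": 26,"dy": 0,"dz": -87,"hand": 0},
  {"wx": 0,"wy": 0,"wz": 0,"dx": 29,"dy": 0,"dz": -91,"hand": 0},
  {"wx": 0,"wy": 0,"wz": 0,"dx": 31,"dy": 0,"dz": -93,"hand": 0},
  {"wx": 0,"wy": 0,"wz": 0,"dx": 31,"dy": 0,"dz": -93,"hand": 0},
])

```text
t: 9.27
ee_pos: [0.4789, 0.3478, 0.2594]
tool_rot: [0.989, -0.011, 0.151, 0.001]
wrist_force: [-0.1, 0.3, -0.4]
gripper_width: -0.0002
gripper_force: 0.0
```

Run:
```python
from h import *
s=state();print(s["ee_pos"],s["gripper_width"],s["gripper_force"],s["wrist_force"])
c=capture("side")
for d in pinpoint("lever_ball",c)[:2]: print(d["pixel"],d["confidence"])
for t in (.8,.9,1.0): print(t,proj(c,[.582-.1*np.cos(t-.5),.347,.158+.1*np.sin(t-.5)]))
g=np.array(s["ee_pos"])+.054*R.from_quat(s["tool_rot"]).as_matrix()[:,2];print(g,np.arctan2(g[2]-.1585,.583-g[0])+.5)
```

```text
[0.47887404 0.34778297 0.25936762] -0.00024912672960193644 0.0 [-0.10242638  0.34179347 -0.41154965]
[280.7, 249.7] 0.46
0.8 [275.54715751 246.98423792]
0.9 [273.95582165 243.5981319 ]
1.0 [271.95254741 240.2963444 ]
[0.49496731 0.347448   0.20782255] 1.0106979530008882
```

Run:
```python
from h import *
c=capture("side");cv2.imwrite("pics/s5.png",cv2.resize(c["frame"][180:320,190:350],None,fx=5,fy=4.2857,interpolation=2))
w=capture("wrist");
for d in pinpoint("lever_ball",w)[:2]: print(d["pixel"],d["confidence"],onz(w,d["pixel"],.18))
for t in (0,.2,.4,.6,.8,1.0): print(t,proj(c,[.582-.1*np.cos(t-.5),.347,.158+.1*np.sin(t-.5)]))
```

```text
[355.6, 170.1] 0.74 [0.54818527 0.30214361 0.18      ]
0 [273.04430037 272.81911685]
0.2 [276.12628502 267.03421104]
0.4 [277.63094553 260.63427853]
0.6 [277.45151403 253.86054788]
0.8 [275.54715751 246.98423792]
1.0 [271.95254741 240.2963444 ]
```

View pics/s5.png

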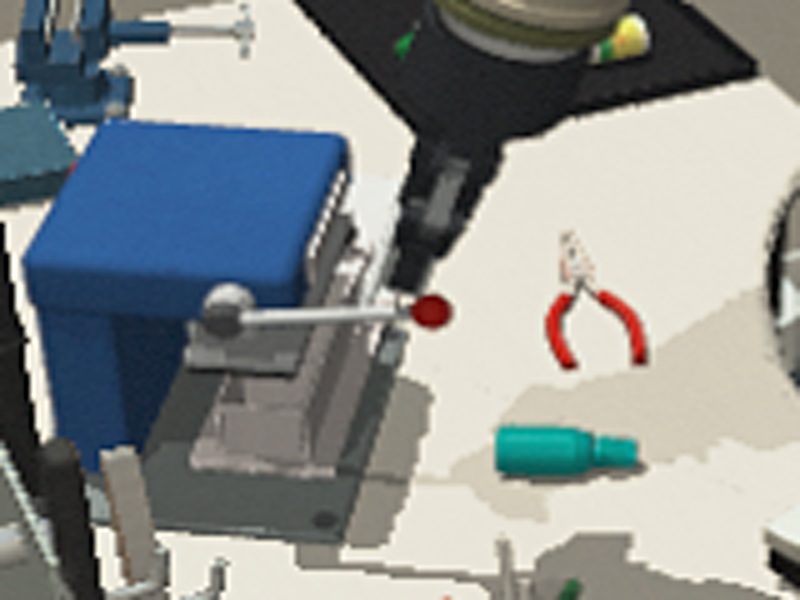

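Run:
```python
from h import *
t=.65;b=(.582-.1*np.cos(t-.5),.3475,.158+.1*np.sin(t-.5))
plan((*(np.array(b)+[-.015,0,.065]),-.02,.3),(*b,-.02,.3),reach=.048)
```

```text
d [-15.9   0.4 -31.5] w [ 0.001 -0.002 -0.001] tcp [0.454 0.348 0.284]
d [-20.9   0.1  35. ] w [ 0.001 -0.002 -0.001] tcp [0.469 0.348 0.219]
```

>>> move_arm([
  {"wx": 0,"wy": 0,"wz": 0,"dx": -16,"dy": 0,"dz": -31,"hand": 0},
  {"wx": 0,"wy": 0,"wz": 0,"dx": -16,"dy": 0,"dz": -31,"hand": 0.6},
  {"wx": 0,"wy": 0,"wz": 0,"dx": -16,"dy": 0,"dz": -31,"hand": 0.6},
  {"wx": 0,"wy": 0,"wz": 0,"dx": -16,"dy": 0,"dz": -31,"hand": 0.6},
  {"wx": 0,"wy": 0,"wz": 0,"dx": -16,"dy": 0,"dz": -31,"hand": 0.6},
  {"wx": 0,"wy": 0,"wz": 0,"dx": -20,"dy": 0,"dz": 5,"hand": 0.6},
  {"wx": 0,"wy": 0,"wz": 0,"dx": -21,"dy": 0,"dz": 35,"hand": 0.6},
  {"wx": 0,"wy": 0,"wz": 0,"dx": -21,"dy": 0,"dz": 35,"hand": 0},
  {"wx": 0,"wy": 0,"wz": 0,"dx": -21,"dy": 0,"dz": 35,"hand": 0},
  {"wx": 0,"wy": 0,"wz": 0,"dx": -21,"dy": 0,"dz": 35,"hand": 0},
  {"wx": 0,"wy": 0,"wz": 0,"dx": -21,"dy": 0,"dz": 35,"hand": 0},
  {"wx": 0,"wy": 0,"wz": 0,"dx": -21,"dy": 0,"dz": 35,"hand": 0},
])

```text
t: 10.52
ee_pos: [0.4693, 0.349, 0.221]
tool_rot: [0.988, -0.01, 0.152, 0.001]
wrist_force: [-0.5, 2.5, -2.7]
gripper_width: 0.0168
gripper_force: 58.5
```

Run:
```python
from h import *
s=state();print(s["ee_pos"],s["gripper_width"],s["gripper_force"],s["wrist_force"])
t=.65;T=lambda t:(.582-.1*np.cos(t-.5),.3475,.158+.1*np.sin(t-.5),-.02,.3)
plan(*[T(t) for t in(.65,.8,1.0,1.03)],reach=.048)
```

```text
[0.4693454 0.3490206 0.2210209] 0.01679374093688328 58.54909121990204 [-0.5141424   2.48561894 -2.71799351]
d [-1.   1.2  2. ] w [-0.002 -0.004 -0.001] tcp [0.469 0.348 0.219]
d [  6.5   1.1 -10.9] w [-0.002 -0.004 -0.001] tcp [0.472 0.348 0.233]
d [ 19.5   0.9 -26.1] w [-0.002 -0.004 -0.001] tcp [0.48  0.348 0.252]
d [ 21.7   0.9 -28.2] w [-0.002 -0.004 -0.001] tcp [0.482 0.348 0.254]
```

>>> move_arm([
  {"wx": 0,"wy": 0,"wz": 0,"dx": 3,"dy": 0,"dz": -5,"hand": 0},
  {"wx": 0,"wy": 0,"wz": 0,"dx": 6,"dy": 0,"dz": -10,"hand": 0},
  {"wx": 0,"wy": 0,"wz": 0,"dx": 9,"dy": 0,"dz": -15,"hand": 0},
  {"wx": 0,"wy": 0,"wz": 0,"dx": 13,"dy": 0,"dz": -20,"hand": 0},
  {"wx": 0,"wy": 0,"wz": 0,"dx": 17,"dy": 0,"dz": -25,"hand": 0},
  {"wx": 0,"wy": 0,"wz": 0,"dx": 20,"dy": 0,"dz": -28,"hand": 0},
  {"wx": 0,"wy": 0,"wz": 0,"dx": 21,"dy": 0,"dz": -30,"hand": 0},
  {"wx": 0,"wy": 0,"wz": 0,"dx": 21,"dy": 0,"dz": -30,"hand": 0},
])

```text
t: 11.18
ee_pos: [0.4808, 0.3486, 0.2561]
tool_rot: [0.988, -0.011, 0.152, 0.001]
wrist_force: [-8.3, 2.8, 2.5]
gripper_width: 0.0166
gripper_force: 60.6
```

Run:
```python
from h import *
s=state();print(s["ee_pos"],s["gripper_width"],s["gripper_force"],s["wrist_force"])
c=capture("side");cv2.imwrite("pics/s6.png",c["frame"])
m=cv2.inRange(cv2.cvtColor(c["frame"],cv2.COLOR_BGR2HSV),(0,150,60),(6,255,255))+cv2.inRange(cv2.cvtColor(c["frame"],cv2.COLOR_BGR2HSV),(174,150,60),(180,255,255))
n,l,st,ce=cv2.connectedComponentsWithStats(m)
for i in range(1,n):
  if st[i][4]>6: print(st[i],ce[i])
```

```text
[0.48077934 0.34861993 0.25605347] 0.01656507873319581 60.56810438632965 [-8.3010034   2.80741996  2.49134727]
[299 249   6  17  43] [301.3255814  256.79069767]
[310 248   9  17  43] [315.02325581 255.41860465]
[278 320   8  10  28] [281.07142857 324.5       ]
```

Run:
```python
from h import *
plan((.573,.09,.30,-.02,.0),(.573,.09,.08,-.02,0))
```

```text
d [123.  256.4 -64.9] w [-0.002 -0.304 -0.002] tcp [0.573 0.09  0.354]
d [ 57.1 256.8 145. ] w [-0.002 -0.304 -0.002] tcp [0.573 0.09  0.134]
```

>>> move_arm([
  {"wx": 0,"wy": 0,"wz": 0,"dx": 21,"dy": 0,"dz": -30,"hand": 0.5},
  {"wx": 0,"wy": 0,"wz": 0,"dx": 21,"dy": 0,"dz": -30,"hand": 0.5},
  {"wx": 0,"wy": 0,"wz": 0,"dx": 21,"dy": 0,"dz": -30,"hand": 0.5},
  {"wx": 0,"wy": 0,"wz": 0,"dx": 21,"dy": 0,"dz": -30,"hand": 0.5},
  {"wx": 0,"wy": 0,"wz": 0,"dx": 21,"dy": 0,"dz": -70,"hand": 0.5},
  {"wx": 0,"wy": 0,"wz": 0,"dx": 21,"dy": 0,"dz": -110,"hand": 0.5},
  {"wx": 0,"wy": 0,"wz": 0,"dx": 21,"dy": 0,"dz": -150,"hand": 0.5},
  {"wx": 0,"wy": 0,"wz": 0,"dx": 21,"dy": 0,"dz": -150,"hand": 0.5},
])

```text
t: 11.9
ee_pos: [0.4542, 0.3509, 0.412]
tool_rot: [0.988, -0.01, 0.155, -0.002]
wrist_force: [0.1, 1.5, 1.4]
gripper_width: 0.0427
gripper_force: 0.0
```

Run:
```python
from h import *
plan((.573,.09,.32,-.02,.0),(.573,.09,.08,-.02,0))
c=capture("side");cv2.imwrite("pics/s7.png",c["frame"][180:320,190:350])
for t in (.6,.8,1.0): print(t,proj(c,[.582-.1*np.cos(t-.5),.347,.158+.1*np.sin(t-.5)]))
m=cv2.inRange(cv2.cvtColor(c["frame"],cv2.COLOR_BGR2HSV),(0,150,60),(6,255,255))+cv2.inRange(cv2.cvtColor(c["frame"],cv2.COLOR_BGR2HSV),(174,150,60),(180,255,255))
n,l,st,ce=cv2.connectedComponentsWithStats(m)
for i in range(1,n):
  if st[i][4]>6: print(st[i],ce[i])
```

```text
d [106.6 258.9  72.4] w [-0.007 -0.312  0.   ] tcp [0.573 0.09  0.374]
d [ 33.  260.5 300.9] w [-0.007 -0.312  0.   ] tcp [0.573 0.09  0.134]
0.6 [277.45151403 253.86054788]
0.8 [275.54715751 246.98423792]
1.0 [271.95254741 240.2963444 ]
[267 237   8   8  47] [270.5106383  240.72340426]
[299 249   6  17  43] [301.3255814  256.79069767]
[310 248   9  17  43] [315.02325581 255.41860465]
[278 320   8  10  28] [281.07142857 324.5       ]
```

>>> move_arm([
  {"wx": -0.007,"wy": -0.312,"wz": 0,"dx": 106,"dy": 259,"dz": 72,"hand": 0.5},
  {"wx": -0.007,"wy": -0.312,"wz": 0,"dx": 106,"dy": 259,"dz": 72,"hand": 0.5},
  {"wx": -0.007,"wy": -0.312,"wz": 0,"dx": 106,"dy": 259,"dz": 72,"hand": 0.5},
  {"wx": -0.007,"wy": -0.312,"wz": 0,"dx": 106,"dy": 259,"dz": 72,"hand": 0.5},
  {"wx": -0.007,"wy": -0.312,"wz": 0,"dx": 106,"dy": 259,"dz": 72,"hand": 0.5},
  {"wx": -0.007,"wy": -0.312,"wz": 0,"dx": 106,"dy": 259,"dz": 72,"hand": 0.5},
  {"wx": -0.007,"wy": -0.312,"wz": 0,"dx": 106,"dy": 259,"dz": 72,"hand": 0.5},
  {"wx": -0.007,"wy": -0.312,"wz": 0,"dx": 106,"dy": 259,"dz": 72,"hand": 0.5},
  {"wx": -0.007,"wy": -0.312,"wz": 0,"dx": 106,"dy": 259,"dz": 72,"hand": 0.5},
])

```text
t: 12.7
ee_pos: [0.5735, 0.0825, 0.364]
tool_rot: [1.0, -0.015, -0.007, 0.004]
wrist_force: [-0.6, 0.6, 0.5]
gripper_width: 0.0421
gripper_force: 0.0
```

```bash
python3 look.py 8 wrist handle,deck,press
python3 - <<'E'
from h import *
plan((.573,.09,.08,-.02,0),(.573,.09,.040,-.02,0))
E
```

```text
[0.5735 0.0825 0.364 ] [ 0.9999 -0.0149 -0.0066  0.004 ] 12.7 [ 0.2886  0.3394 -0.6545  1.3596  0.2073  1.5253 -1.951 ] [-0.569   0.5699  0.4765] 0.042052888823774386
handle wrist cal [267. 174.] 0.75 [0.5737 0.0932 0.034 ] [-0.1723  0.0291 -0.9846] [0.6435 0.0814 0.4327]
deck wrist cal [172. 169.] 0.87 [0.581  0.2274 0.018 ] [-0.1407  0.3287 -0.9339] [0.6435 0.0814 0.4327]
deck wrist cal [ 20. 268.] 0.33 [0.4335 0.4906 0.018 ] [-0.3391  0.6607 -0.6697] [0.6435 0.0814 0.4327]
press wrist cal [487. 189.] 0.54 [ 0.5342 -0.2408  0.    ] [-0.1986 -0.5853 -0.7861] [0.6435 0.0814 0.4327]
d [  3.   -3.  232.4] w [ 0.006  0.01  -0.   ] tcp [0.573 0.09  0.134]
d [  3.4  -3.3 272.4] w [ 0.006  0.01  -0.   ] tcp [0.573 0.09  0.094]
```

>>> move_arm([
  {"wx": 0.006,"wy": 0.01,"wz": 0,"dx": 2,"dy": -3,"dz": 40,"hand": 0.5},
  {"wx": 0.006,"wy": 0.01,"wz": 0,"dx": 3,"dy": -5,"dz": 80,"hand": 0.5},
  {"wx": 0.006,"wy": 0.01,"wz": 0,"dx": 3,"dy": -5,"dz": 120,"hand": 0.5},
  {"wx": 0.006,"wy": 0.01,"wz": 0,"dx": 3,"dy": -5,"dz": 160,"hand": 0.5},
  {"wx": 0.006,"wy": 0.01,"wz": 0,"dx": 3,"dy": -5,"dz": 200,"hand": 0.5},
  {"wx": 0.006,"wy": 0.01,"wz": 0,"dx": 3,"dy": -5,"dz": 235,"hand": 0.5},
  {"wx": 0.006,"wy": 0.01,"wz": 0,"dx": 3,"dy": -5,"dz": 260,"hand": 0.5},
  {"wx": 0.006,"wy": 0.01,"wz": 0,"dx": 3,"dy": -5,"dz": 270,"hand": 0.5},
  {"wx": 0.006,"wy": 0.01,"wz": 0,"dx": 3,"dy": -5,"dz": 270,"hand": 0.3},
  {"wx": 0.006,"wy": 0.01,"wz": 0,"dx": 3,"dy": -5,"dz": 270,"hand": 0.25},
  {"wx": 0.006,"wy": 0.01,"wz": 0,"dx": 3,"dy": -5,"dz": 270,"hand": 0.25},
])

```text
t: 13.82
ee_pos: [0.5746, 0.0908, 0.0988]
tool_rot: [1.0, -0.011, 0.002, -0.0]
wrist_force: [-0.3, -0.2, -0.6]
gripper_width: 0.0215
gripper_force: 0.0
```

Run:
```python
from h import *
s=state();print(s["ee_pos"],s["gripper_width"],s["gripper_force"],s["wrist_force"])
y=s["ee_pos"][1];plan((.5702,-.068,s["ee_pos"][2],-.02,0),reach=0)
```

```text
[0.5746454  0.09075472 0.09882118] 0.02146140470094047 0.0 [-0.25388809 -0.18914105 -0.57226578]
d [ -1.  158.8  -0. ] w [-0.    -0.004 -0.002] tcp [ 0.57  -0.068  0.099]
```

>>> move_arm([
  {"wx": 0,"wy": 0,"wz": 0,"dx": 0,"dy": 0,"dz": 4,"hand": 0.25},
  {"wx": 0,"wy": 0,"wz": 0,"dx": 0,"dy": 15,"dz": 4,"hand": 0.25},
  {"wx": 0,"wy": 0,"wz": 0,"dx": 0,"dy": 30,"dz": 4,"hand": 0.25},
  {"wx": 0,"wy": 0,"wz": 0,"dx": 0,"dy": 47,"dz": 4,"hand": 0.25},
  {"wx": 0,"wy": 0,"wz": 0,"dx": 0,"dy": 64,"dz": 4,"hand": 0.25},
  {"wx": 0,"wy": 0,"wz": 0,"dx": 0,"dy": 81,"dz": 4,"hand": 0.25},
  {"wx": 0,"wy": 0,"wz": 0,"dx": 0,"dy": 98,"dz": 4,"hand": 0.25},
  {"wx": 0,"wy": 0,"wz": 0,"dx": 0,"dy": 112,"dz": 4,"hand": 0.25},
  {"wx": 0,"wy": 0,"wz": 0,"dx": 0,"dy": 125,"dz": 4,"hand": 0.25},
  {"wx": 0,"wy": 0,"wz": 0,"dx": 0,"dy": 135,"dz": 4,"hand": 0.25},
  {"wx": 0,"wy": 0,"wz": 0,"dx": 0,"dy": 142,"dz": 4,"hand": 0.25},
  {"wx": 0,"wy": 0,"wz": 0,"dx": 0,"dy": 145,"dz": 4,"hand": 0.25},
])

```text
t: 14.82
ee_pos: [0.5706, -0.0562, 0.0931]
tool_rot: [1.0, -0.012, 0.001, 0.0]
wrist_force: [0.3, 1.4, 1.4]
gripper_width: 0.0212
gripper_force: 0.8
```

>>> move_arm([
  {"wx": 0,"wy": 0,"wz": 0,"dx": 0,"dy": 2,"dz": 0,"hand": 0.25},
  {"wx": 0,"wy": 0,"wz": 0,"dx": 0,"dy": 4,"dz": 0,"hand": 0.25},
])

```text
t: 14.98
ee_pos: [0.5704, -0.0584, 0.0929]
tool_rot: [1.0, -0.011, 0.001, -0.0]
wrist_force: [1.0, 1.9, 1.8]
gripper_width: 0.0215
gripper_force: 0.8
```

>>> move_arm([
  {"wx": 0,"wy": 0,"wz": 0,"dx": 0,"dy": 2,"dz": 0,"hand": 0.25},
  {"wx": 0,"wy": 0,"wz": 0,"dx": 0,"dy": 4,"dz": 0,"hand": 0.25},
])

```text
t: 15.15
ee_pos: [0.5701, -0.0622, 0.0927]
tool_rot: [1.0, -0.011, 0.001, -0.0]
wrist_force: [0.7, 8.4, 2.0]
gripper_width: 0.0212
gripper_force: 5.0
```

```bash
python3 look.py 9 scene,side deck,handle,press
```

```text
[ 0.5701 -0.0622  0.0927] [ 0.9999 -0.0108  0.0005 -0.0001] 15.15 [ 0.4897  0.5355 -0.5625  1.7328  0.336   0.9696 -1.7942] [0.6839 8.3694 1.9801] 0.02118444439970077
deck scene cal [293. 232.] 0.58 [0.5759 0.0829 0.018 ] [ 0.6101  0.4053 -0.6808] [-0.2661 -0.4764  0.9574]
handle scene cal [336. 247.] 0.77 [ 0.579  -0.0583  0.034 ] [ 0.6403  0.3168 -0.6997] [-0.2661 -0.4764  0.9574]
press scene cal [248. 214.] 0.96 [0.5853 0.2613 0.    ] [ 0.5759  0.499  -0.6476] [-0.2661 -0.4764  0.9574]
deck side cal [259. 238.] 0.9 [0.5722 0.0905 0.018 ] [ 0.1524 -0.7913 -0.5922] [0.3469 1.2605 0.8936]
handle side cal [268. 209.] 0.84 [ 0.5641 -0.0395  0.034 ] [ 0.138  -0.8261 -0.5463] [0.3469 1.2605 0.8936]
handle side cal [247. 279.] 0.68 [0.5725 0.2885 0.034 ] [ 0.1713 -0.738  -0.6527] [0.3469 1.2605 0.8936]
press side cal [246. 281.] 0.96 [0.5811 0.2609 0.    ] [ 0.172  -0.7344 -0.6565] [0.3469 1.2605 0.8936]
```

>>> move_arm([
  {"wx": 0,"wy": 0,"wz": 0,"dx": 0,"dy": 6,"dz": 0,"hand": 0.25},
  {"wx": 0,"wy": 0,"wz": 0,"dx": 0,"dy": 6,"dz": 0,"hand": 0.25},
])

```text
t: 15.72
ee_pos: [0.5702, -0.063, 0.0927]
tool_rot: [1.0, -0.009, 0.001, -0.003]
wrist_force: [1.3, 17.8, 0.7]
gripper_width: 0.0215
gripper_force: 9.2
```

>>> move_arm([
  {"wx": 0,"wy": 0,"wz": 0,"dx": 0,"dy": -5,"dz": 0,"hand": 0.5},
  {"wx": 0,"wy": 0,"wz": 0,"dx": 0,"dy": -5,"dz": 0,"hand": 0.5},
  {"wx": 0,"wy": 0,"wz": 0,"dx": 0,"dy": -5,"dz": -40,"hand": 0.5},
  {"wx": 0,"wy": 0,"wz": 0,"dx": 0,"dy": -5,"dz": -80,"hand": 0.5},
  {"wx": 0,"wy": 0,"wz": 0,"dx": -70,"dy": 0,"dz": -330,"hand": 0.7},
  {"wx": 0,"wy": 0,"wz": 0,"dx": -70,"dy": 0,"dz": -330,"hand": 0.7},
  {"wx": 0,"wy": 0,"wz": 0,"dx": -70,"dy": 0,"dz": -330,"hand": 0.7},
  {"wx": 0,"wy": 0,"wz": 0,"dx": -70,"dy": 0,"dz": -330,"hand": 0.7},
  {"wx": 0,"wy": 0,"wz": 0,"dx": -70,"dy": 0,"dz": -330,"hand": 0.7},
  {"wx": 0,"wy": 0,"wz": 0,"dx": -70,"dy": 0,"dz": -330,"hand": 0.7},
  {"wx": 0,"wy": 0,"wz": 0,"dx": -70,"dy": 0,"dz": -330,"hand": 0.7},
])

```text
t: 16.63
ee_pos: [0.4992, -0.0682, 0.4297]
tool_rot: [1.0, -0.013, 0.005, 0.002]
wrist_force: [0.8, -0.2, 0.2]
gripper_width: 0.0601
gripper_force: 0.0
```

```bash
python3 look.py 10 wrist deck,handle,bottle_1
python3 - <<'E'
import cv2
cv2.imwrite('pics/w10.png',cv2.resize(cv2.imread('pics/wrist10.png'),None,fx=1.4,fy=1.4,interpolation=2))
E
```

```text
[ 0.4992 -0.0682  0.4297] [ 0.9999 -0.0125  0.0047  0.0022] 16.6333 [ 0.6442  0.1276 -0.642   1.4384  0.0808  1.5913 -1.5873] [ 0.7784 -0.2024  0.208 ] 0.06014755293567548
deck wrist cal [180. 126.] 0.65 [0.5738 0.0815 0.018 ] [ 0.0122  0.2984 -0.9544] [ 0.5677 -0.0692  0.5001]
handle wrist cal [267. 126.] 0.93 [ 0.5699 -0.0563  0.034 ] [ 0.0047  0.0277 -0.9996] [ 0.5677 -0.0692  0.5001]
bottle_1 wrist cal [429. 178.] 0.92 [ 0.4808 -0.3212  0.019 ] [-0.158  -0.4581 -0.8747] [ 0.5677 -0.0692  0.5001]
bottle_1 wrist cal [ 72. 199.] 0.91 [0.4598 0.2769 0.019 ] [-0.179   0.5747 -0.7986] [ 0.5677 -0.0692  0.5001]
bottle_1 wrist cal [361. 214.] 0.82 [ 0.4225 -0.2117  0.019 ] [-0.2779 -0.2727 -0.9211] [ 0.5677 -0.0692  0.5001]
bottle_1 wrist cal [377. 141.] 0.56 [ 0.5429 -0.2307  0.019 ] [-0.0487 -0.3178 -0.9469] [ 0.5677 -0.0692  0.5001]
bottle_1 wrist cal [351. 200.] 0.71 [ 0.4472 -0.1935  0.019 ] [-0.2357 -0.243  -0.941 ] [ 0.5677 -0.0692  0.5001]
bottle_1 wrist cal [422. 163.] 0.7 [ 0.5068 -0.3066  0.019 ] [-0.1127 -0.4398 -0.891 ] [ 0.5677 -0.0692  0.5001]
bottle_1 wrist cal [360. 130.] 0.7 [ 0.5595 -0.2028  0.019 ] [-0.0163 -0.2674 -0.9634] [ 0.5677 -0.0692  0.5001]
bottle_1 wrist cal [ 78. 215.] 0.65 [0.4313 0.2734 0.019 ] [-0.225   0.5652 -0.7937] [ 0.5677 -0.0692  0.5001]
```

View pics/w10.png

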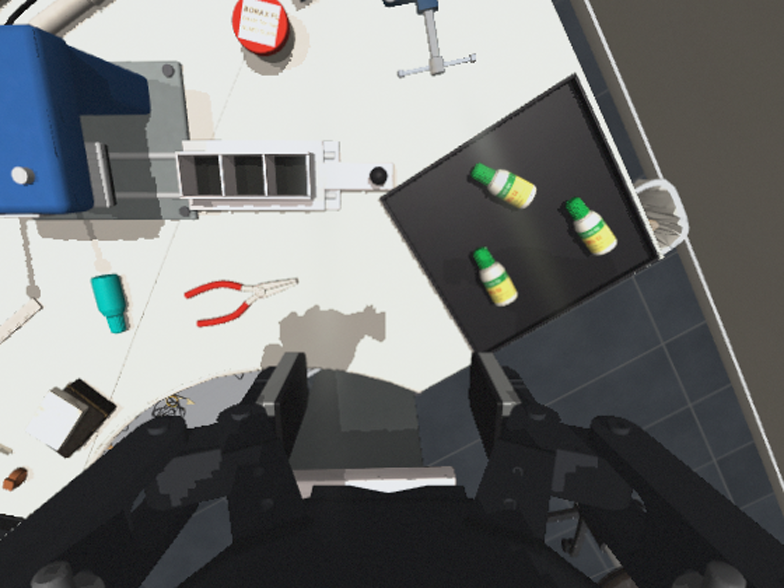

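Wrist view: the carriage is fully out, with the empty three-cell rack at (127–222, 111–140) and the knob at (270,126). In the tray, bottle A runs cap (341,120) to base (379,144), B (345,180) to (362,215), and C (410,146) to (433,178). The candidates are these three plus the turquoise one at (78,215), which I leave alone.

Run:
```python
from h import *
np.set_printoptions(precision=4,suppress=True)
c=capture("wrist");f=c["frame"]
P=lambda x,y,z:onz(c,(x/1.4,y/1.4),z)
for p in [(178,154),(312,156),(312,200),(178,196)]: print("rack",P(*p,.056))
hsv=cv2.cvtColor(f,cv2.COLOR_BGR2HSV)
m=cv2.inRange(hsv,(0,0,110),(180,255,255))|cv2.inRange(hsv,(35,90,50),(85,255,255))
tr=np.array([onz(c,(0,0),0)]) 
n,l,st,ce=cv2.connectedComponentsWithStats(cv2.morphologyEx(m,cv2.MORPH_OPEN,np.ones((2,2),np.uint8)))
for i in range(1,n):
    if 250<st[i][4]<2500 and ce[i][0]>320:
        pts=np.argwhere(l==i)[:,::-1]
        W=np.array([onz(c,p,.019)[:2] for p in pts])
        mu=W.mean(0);U=np.linalg.svd(W-mu,full_matrices=False)[2];b=U[0]
        if b@[1,1]<0:b=-b
        t=(W-mu)@b;u=(W-mu)@np.array([-b[1],b[0]])
        g=hsv[pts[:,1],pts[:,0]];gr=(g[:,0]>45)&(g[:,0]<75)&(g[:,1]>120)
        print("bottle",ce[i],st[i][4],"mu",mu,"ang",np.arctan2(b[1],b[0]),"len",t.min(),t.max(),"wid",u.min(),u.max(),"cap end",mu+b*t.max(),"green",W[gr].mean(0))
cv2.imwrite("pics/m.png",m)
```

```text
rack [0.5924 0.1406 0.056 ]
rack [0.5867 0.0059 0.056 ]
rack [0.5436 0.009  0.056 ]
rack [0.5513 0.1472 0.056 ]
bottle [365.0269 129.9988] 817 mu [ 0.5561 -0.2058] ang 1.1062090570887928 len -0.035748698246026535 0.04230112004741763 wid -0.014461185947857415 0.015030657192292704 cap end [ 0.575 -0.168] green [ 0.5684 -0.1847]
bottle [427.3367 160.7332] 802 mu [ 0.5066 -0.3087] ang 0.7278168123253695 len -0.038153544791082294 0.04325435117003858 wid -0.014952174291470012 0.016425854613356865 cap end [ 0.5389 -0.2799] green [ 0.5251 -0.2924]
bottle [356.8296 197.8855] 716 mu [ 0.4478 -0.1986] ang 0.5460737984411917 len -0.03781319708902004 0.04296560478581771 wid -0.01467169336980152 0.015341158558972893 cap end [ 0.4845 -0.1763] green [ 0.4698 -0.1852]
```

Run:
```python
from h import *
plan((.5697,-.179,.12,1.106,-.44),(.5697,-.179,.019,1.106,-.44),reach=.064)
```

```text
d [ 85.2  84.6 242.7] w [-0.249 -0.39  -1.11 ] tcp [ 0.582 -0.155  0.178]
d [ 85.4  84.6 343.7] w [-0.249 -0.39  -1.11 ] tcp [ 0.582 -0.155  0.077]
```

>>> move_arm([
  {"wx": -0.25,"wy": -0.39,"wz": -1.11,"dx": 85,"dy": 85,"dz": 243,"hand": 0.5},
  {"wx": -0.25,"wy": -0.39,"wz": -1.11,"dx": 85,"dy": 85,"dz": 243,"hand": 0.5},
  {"wx": -0.25,"wy": -0.39,"wz": -1.11,"dx": 85,"dy": 85,"dz": 243,"hand": 0.5},
  {"wx": -0.25,"wy": -0.39,"wz": -1.11,"dx": 85,"dy": 85,"dz": 243,"hand": 0.5},
  {"wx": -0.25,"wy": -0.39,"wz": -1.11,"dx": 85,"dy": 85,"dz": 243,"hand": 0.5},
  {"wx": -0.25,"wy": -0.39,"wz": -1.11,"dx": 85,"dy": 85,"dz": 243,"hand": 0.5},
  {"wx": -0.25,"wy": -0.39,"wz": -1.11,"dx": 85,"dy": 85,"dz": 243,"hand": 0.5},
  {"wx": -0.25,"wy": -0.39,"wz": -1.11,"dx": 85,"dy": 85,"dz": 243,"hand": 0.5},
  {"wx": -0.25,"wy": -0.39,"wz": -1.11,"dx": 85,"dy": 85,"dz": 243,"hand": 0.5},
  {"wx": -0.25,"wy": -0.39,"wz": -1.11,"dx": 85,"dy": 85,"dz": 243,"hand": 0.5},
  {"wx": -0.25,"wy": -0.39,"wz": -1.11,"dx": 85,"dy": 85,"dz": 243,"hand": 0.5},
  {"wx": -0.25,"wy": -0.39,"wz": -1.11,"dx": 85,"dy": 85,"dz": 243,"hand": 0.5},
])

```text
t: 17.93
ee_pos: [0.5823, -0.1538, 0.178]
tool_rot: [0.831, 0.512, -0.185, 0.115]
wrist_force: [0.8, 0.7, 1.1]
gripper_width: 0.0429
gripper_force: 0.0
```

```bash
python3 look.py 11 wrist bottle_1
python3 - <<'E'
from h import *
plan((.5697,-.179,.12,1.106,-.44),(.5697,-.179,.019,1.106,-.44),reach=.064)
cv2.imwrite('pics/w11.png',cv2.resize(cv2.imread('pics/wrist11.png'),None,fx=1.2,fy=1.2,interpolation=2))
E
```

```text
[ 0.5823 -0.1538  0.178 ] [ 0.8306  0.5124 -0.1851  0.1149] 17.9333 [ 0.4706  0.6108 -0.6487  1.4983  0.7179  1.4657 -0.7963] [0.8373 0.6568 1.1309] 0.042871163326905354
bottle_1 wrist cal [155. 244.] 0.95 [ 0.4217 -0.2073  0.019 ] [-0.6476 -0.4452 -0.6184] [ 0.6226 -0.0692  0.2108]
bottle_1 wrist cal [266. 291.] 0.72 [ 0.4804 -0.325   0.019 ] [-0.4064 -0.731  -0.5482] [ 0.6226 -0.0692  0.2108]
bottle_1 wrist cal [276. 218.] 0.69 [ 0.542  -0.2288  0.019 ] [-0.3072 -0.6087 -0.7315] [ 0.6226 -0.0692  0.2108]
bottle_1 wrist cal [279. 276.] 0.93 [ 0.5064 -0.3067  0.019 ] [-0.3556 -0.727  -0.5873] [ 0.6226 -0.0692  0.2108]
bottle_1 wrist cal [167. 229.] 0.8 [ 0.4462 -0.196   0.019 ] [-0.6086 -0.4374 -0.662 ] [ 0.6226 -0.0692  0.2108]
bottle_1 wrist cal [280. 194.] 0.75 [ 0.557  -0.2056  0.019 ] [-0.2682 -0.5581 -0.7852] [ 0.6226 -0.0692  0.2108]
d [ 0.6 -0.8  1.4] w [ 0.002 -0.001 -0.003] tcp [ 0.582 -0.155  0.178]
d [43.6 -1.2 92.8] w [ 0.002 -0.001 -0.003] tcp [ 0.582 -0.155  0.077]
```

View pics/w11.png

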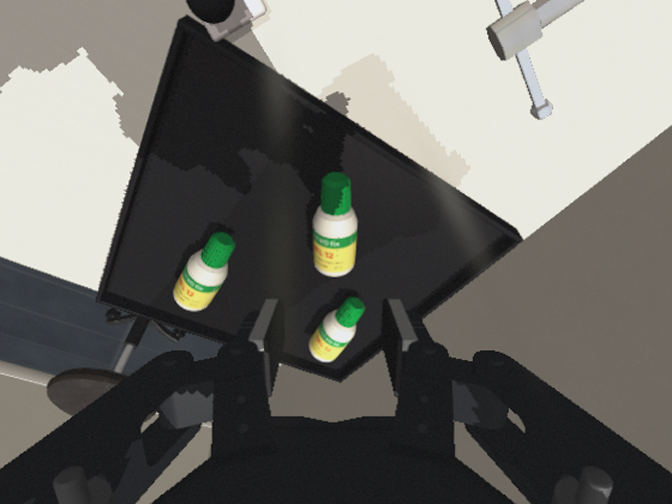

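Close view: bottle A (green cap, white and yellow body, cap at (281,160)) is centred between the fingers. It's the right one, so I'll go down.

>>> move_arm([
  {"wx": 0,"wy": 0,"wz": 0,"dx": 14,"dy": -1,"dz": 30,"hand": 0.5},
  {"wx": 0,"wy": 0,"wz": 0,"dx": 28,"dy": -1,"dz": 60,"hand": 0.5},
  {"wx": 0,"wy": 0,"wz": 0,"dx": 38,"dy": -1,"dz": 81,"hand": 0.5},
  {"wx": 0,"wy": 0,"wz": 0,"dx": 43,"dy": -1,"dz": 92,"hand": 0.5},
  {"wx": 0,"wy": 0,"wz": 0,"dx": 43,"dy": -1,"dz": 92,"hand": 0.5},
  {"wx": 0,"wy": 0,"wz": 0,"dx": 43,"dy": -1,"dz": 92,"hand": 0},
  {"wx": 0,"wy": 0,"wz": 0,"dx": 43,"dy": -1,"dz": 92,"hand": 0},
  {"wx": 0,"wy": 0,"wz": 0,"dx": 43,"dy": -1,"dz": 92,"hand": 0},
  {"wx": 0,"wy": 0,"wz": 0,"dx": 43,"dy": -1,"dz": 92,"hand": 0},
  {"wx": 0,"wy": 0,"wz": 0,"dx": 43,"dy": -1,"dz": 92,"hand": 0},
  {"wx": 0,"wy": 0,"wz": 0,"dx": 43,"dy": -1,"dz": 92,"hand": 0},
])

```text
t: 19.0
ee_pos: [0.5832, -0.1541, 0.0798]
tool_rot: [0.831, 0.513, -0.183, 0.117]
wrist_force: [1.3, 0.6, 6.9]
gripper_width: 0.0162
gripper_force: 59.9
```

Run:
```python
from h import *
s=state();print(s["ee_pos"],s["gripper_width"],s["gripper_force"],s["wrist_force"])
up=(.5697,-.179,.14,1.106,-.44)
plan(up,(.53,.03,.19,.0,.5),(.55,.1227,.19,.0,1.13),reach=.064)
```

```text
[ 0.58318767 -0.15409152  0.07975329] 0.016239983863440402 59.933522636129055 [1.25501801 0.56719778 6.9393466 ]
d [ -51.1   -0.2 -106.5] w [ 0.006 -0.001 -0.002] tcp [ 0.582 -0.155  0.198]
d [  44.  -156.3 -205.5] w [-0.029  0.835  1.144] tcp [0.499 0.03  0.246]
d [ 128.3 -204.4 -213.5] w [-0.407  1.388  1.147] tcp [0.492 0.123 0.217]
```

>>> move_arm([
  {"wx": 0,"wy": 0,"wz": 0,"dx": -13,"dy": 0,"dz": -27,"hand": 0},
  {"wx": 0,"wy": 0,"wz": 0,"dx": -26,"dy": 0,"dz": -54,"hand": 0},
  {"wx": 0,"wy": 0,"wz": 0,"dx": -39,"dy": 0,"dz": -81,"hand": 0},
  {"wx": 0,"wy": 0,"wz": 0,"dx": -52,"dy": 0,"dz": -108,"hand": 0},
  {"wx": 0,"wy": 0,"wz": 0,"dx": -52,"dy": 0,"dz": -108,"hand": 0},
])

```text
t: 19.42
ee_pos: [0.5835, -0.1548, 0.2048]
tool_rot: [0.831, 0.512, -0.181, 0.119]
wrist_force: [0.6, 0.4, 0.2]
gripper_width: 0.016
gripper_force: 59.4
```

Run:
```python
from h import *
s=state();print(s["ee_pos"],s["gripper_width"],s["gripper_force"],s["wrist_force"])
plan((.53,.0,.19,.5,.5),(.55,.12,.19,.0,1.13),reach=.064)
c=capture("side");cv2.imwrite("pics/s12.png",cv2.resize(c["frame"][120:280,200:360],None,fx=3.5,fy=3.5,interpolation=2))
```

```text
[ 0.58351704 -0.15484493  0.2047888 ] 0.016041382685276752 59.44793914037291 [0.59857939 0.42515259 0.15633417]
d [  62.7 -134.2  -76.7] w [-0.008  0.903  0.629] tcp [ 0.503 -0.015  0.246]
d [ 179.3 -204.6 -100.2] w [-0.402  1.384  1.147] tcp [0.492 0.12  0.217]
```

View pics/s12.png

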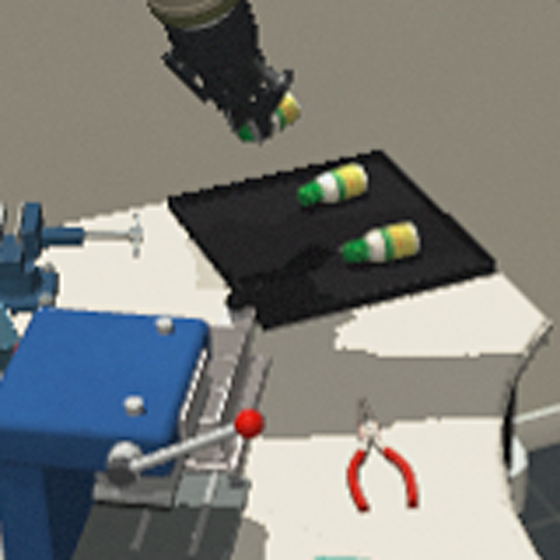

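The side view shows bottle A held across the cap, the lever up, and two bottles still in the tray.

>>> move_arm([
  {"wx": 0,"wy": 0.9,"wz": 0.63,"dx": 63,"dy": -134,"dz": -77,"hand": 0},
  {"wx": 0,"wy": 0.9,"wz": 0.63,"dx": 63,"dy": -134,"dz": -77,"hand": 0},
  {"wx": 0,"wy": 0.9,"wz": 0.63,"dx": 63,"dy": -134,"dz": -77,"hand": 0},
  {"wx": 0,"wy": 0.9,"wz": 0.63,"dx": 63,"dy": -134,"dz": -77,"hand": 0},
  {"wx": 0,"wy": 0.9,"wz": 0.63,"dx": 63,"dy": -134,"dz": -77,"hand": 0},
  {"wx": 0,"wy": 0.9,"wz": 0.63,"dx": 63,"dy": -134,"dz": -77,"hand": 0},
  {"wx": 0,"wy": 0.9,"wz": 0.63,"dx": 63,"dy": -134,"dz": -77,"hand": 0},
  {"wx": 0,"wy": 0.9,"wz": 0.63,"dx": 63,"dy": -134,"dz": -77,"hand": 0},
  {"wx": 0,"wy": 0.9,"wz": 0.63,"dx": 63,"dy": -134,"dz": -77,"hand": 0},
  {"wx": 0,"wy": 0.9,"wz": 0.63,"dx": 63,"dy": -134,"dz": -77,"hand": 0},
])

```text
t: 20.3
ee_pos: [0.4994, -0.0165, 0.2385]
tool_rot: [0.942, 0.234, 0.233, -0.066]
wrist_force: [-0.6, -0.3, -0.4]
gripper_width: 0.0159
gripper_force: 59.5
```

Run:
```python
from h import *
s=state();print(s["ee_pos"],s["gripper_width"],np.round(s["q"],2))
plan((.55,.12,.19,.0,1.13),reach=.064)
```

```text
[ 0.49936277 -0.01645436  0.23851886] 0.015858766325730342 [ 0.97 -0.01 -0.82  2.07 -0.46  0.74 -0.64]
d [  40.4 -123.4   47.6] w [-0.372  0.632  0.334] tcp [0.492 0.12  0.217]
```

>>> move_arm([
  {"wx": -0.37,"wy": 0.63,"wz": 0.33,"dx": 40,"dy": -123,"dz": 48,"hand": 0},
  {"wx": -0.37,"wy": 0.63,"wz": 0.33,"dx": 40,"dy": -123,"dz": 48,"hand": 0},
  {"wx": -0.37,"wy": 0.63,"wz": 0.33,"dx": 40,"dy": -123,"dz": 48,"hand": 0},
  {"wx": -0.37,"wy": 0.63,"wz": 0.33,"dx": 40,"dy": -123,"dz": 48,"hand": 0},
  {"wx": -0.37,"wy": 0.63,"wz": 0.33,"dx": 40,"dy": -123,"dz": 48,"hand": 0},
  {"wx": -0.37,"wy": 0.63,"wz": 0.33,"dx": 40,"dy": -123,"dz": 48,"hand": 0},
  {"wx": -0.37,"wy": 0.63,"wz": 0.33,"dx": 40,"dy": -123,"dz": 48,"hand": 0},
  {"wx": -0.37,"wy": 0.63,"wz": 0.33,"dx": 40,"dy": -123,"dz": 48,"hand": 0},
  {"wx": -0.37,"wy": 0.63,"wz": 0.33,"dx": 40,"dy": -123,"dz": 48,"hand": 0},
])

```text
t: 21.05
ee_pos: [0.5249, 0.0933, 0.2796]
tool_rot: [0.883, 0.027, 0.468, -0.027]
wrist_force: [0.1, 0.8, -0.8]
gripper_width: 0.016
gripper_force: 60.5
```

Run:
```python
from h import *
s=state();print(s["ee_pos"],s["gripper_width"],np.round(s["q"],2))
plan((.55,.12,.19,.0,1.13),(.572,.1227,.145,0,1.13),(.572,.1227,.085,0,1.13),reach=.064)
c=capture("wrist");a=cv2.resize(c["frame"],None,fx=.7,fy=.7)
d=capture("side");cv2.imwrite("pics/ws13.png",np.hstack([a,cv2.resize(d["frame"][130:270,200:340],(294,294))]))
d=capture("scene");cv2.imwrite("pics/sc13.png",d["frame"])
```

```text
[0.52491944 0.09326346 0.27955625] 0.015962456610956948 [ 0.71 -0.25 -0.93  2.32 -1.43  0.02 -0.4 ]
d [-69.3 -27.6   9.7] w [-0.074  0.154  0.016] tcp [0.492 0.12  0.217]
d [-94.2 -27.8  53.2] w [-0.074  0.154  0.016] tcp [0.514 0.123 0.172]
d [-143.9  -26.4   86.8] w [-0.074  0.154  0.016] tcp [0.514 0.123 0.112]
```

View pics/ws13.png

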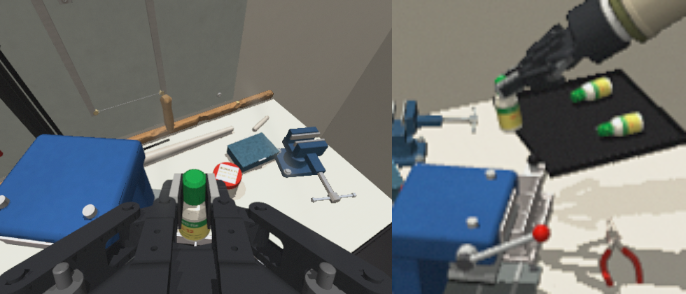

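Bottle A hangs upright from the cap, but the radial lean hits the limits of q2, q4, q5 and q6. I'll fit the arm's kinematics from the recorded poses to choose a reachable lean.

```bash
cat > kin.py <<'E'
from h import *
from scipy.optimize import least_squares
D=[([.1912,-.595,.3039],[.9879,.1548,0,-.0001],[1.1971,.3834,.0164,1.3701,-.0063,1.3882,-.0465]),
([.484,-.2428,.426],[.9871,.1601,.0024,-.0006],[.6432,.1875,-.2834,1.3601,.0487,1.5977,-.8831]),
([.4741,.1097,.4239],[.988,.1547,0,.0002],[.2538,.0864,-.5878,1.4868,.0482,1.583,-1.592]),
([.5735,.0825,.364],[.9999,-.0149,-.0066,.004],[.2886,.3394,-.6545,1.3596,.2073,1.5253,-1.951]),
([.5701,-.0622,.0927],[.9999,-.0108,.0005,-.0001],[.4897,.5355,-.5625,1.7328,.336,.9696,-1.7942]),
([.4992,-.0682,.4297],[.9999,-.0125,.0047,.0022],[.6442,.1276,-.642,1.4384,.0808,1.5913,-1.5873]),
([.5823,-.1538,.178],[.8306,.5124,-.1851,.1149],[.4706,.6108,-.6487,1.4983,.7179,1.4657,-.7963]),
([.5249,.0933,.2796],[.883,.027,.468,-.027],[.71,-.25,-.93,2.32,-1.43,.02,-.4]),
([.4994,-.0165,.2385],[.942,.234,.233,-.066],[.97,-.01,-.82,2.07,-.46,.74,-.64])]
def fk(q,P):
    r=R.identity();p=np.zeros(3)
    for i in range(7):
        ax=np.array([0,0,P[24]]) if i%2==0 else np.array([0,1.,0])
        p=p+r.apply(P[3*i:3*i+3]);r=r*R.from_rotvec(ax*q[i])
    return p+r.apply(P[21:24]),r*R.from_rotvec([0,0,P[25]])
def res(P):
    o=[]
    for p,t,q in D:
        a,r=fk(q,P);o+=list((a-p)*10)+list((R.from_quat(t).inv()*r).as_rotvec())
    return np.r_[o,np.array(P[:24])*.001]
def fit():
    best=None
    for s in(-1,1):
        for y in(0,np.pi,np.pi/2,-np.pi/2):
            x=np.zeros(26);x[[5,8,11]]=[.3,.2,.2];x[17]=.2;x[23]=.2;x[24]=s;x[25]=y
            f=lambda v:res(np.r_[v[:24],s,v[24]])
            l=least_squares(f,np.r_[x[:24],y])
            if best is None or l.cost<best[0]: best=(l.cost,np.r_[l.x[:24],s,l.x[24]])
    return best
lo=np.array([-2.95,-.25,-1.52,.18,-1.44,.02,-3.01])+.02;hi=np.array([2.95,2.06,1.56,2.33,4.58,2.06,3.01])-.02
def ik(P,p,r,seeds=12,q0=None,rng=np.random.default_rng(0)):
    best=None
    for k in range(seeds):
        s=q0 if(k==0 and q0 is not None) else rng.uniform(lo,hi)
        def f(q):
            a,b=fk(q,P);e=np.r_[(a-p)*10,(r.inv()*b).as_rotvec()]
            return np.r_[e,.003*(q-(q0 if q0 is not None else s))]
        l=least_squares(f,np.clip(s,lo,hi),bounds=(lo,hi));c=np.linalg.norm(f(l.x)[:6])
        if best is None or c<best[0]-1e-3: best=(c,l.x)
        if c<.02: break
    return best
E
python3 - <<'E'
from kin import *
np.set_printoptions(precision=3,suppress=True)
c,P=fit();print(c);print(P[:24].reshape(8,3),P[24:]);np.save("P.npy",P)
for p,t,q in D:
    a,r=fk(q,P);print(np.round((a-p)*1000,1),np.round((R.from_quat(t).inv()*r).magnitude(),3))
E
```

```text
0.00042287078966496357
[[ 0.002 -0.002  0.126]
 [-0.004 -0.008  0.126]
 [ 0.002 -0.008  0.228]
 [ 0.001 -0.007  0.228]
 [ 0.001 -0.007  0.229]
 [-0.002 -0.001  0.23 ]
 [-0.002 -0.001  0.143]
 [ 0.    -0.001  0.143]] [-1.     1.571]
[ 0.1  0.  -0.1] 0.0
[-0.3 -0.4 -0. ] 0.0
[-0.3 -0.6  0.2] 0.0
[-0.3  0.  -0.1] 0.0
[0.7 0.5 0.4] 0.0
[0.3 0.1 0.2] 0.0
[0.2 0.4 0.2] 0.0
[0.  0.  1.3] 0.006
[-0.4 -0.1 -2. ] 0.006
```

Run:
```python
from kin import *
np.set_printoptions(precision=2,suppress=True)
P=np.load("P.npy");q0=np.array(state()["q"])
for a in (1.13,.87,.7):
  for psi in np.arange(-1.57,3.3,.392):
    out=[]
    for c,z in [((.572,.1227),.15),((.572,.1227),.083),((.570,.0327),.083)]:
        r=rot(psi,a);p=np.array([*c,z])-.064*r.as_matrix()[:,2]
        e,q=ik(P,p,r,8,q0);out.append((round(e,2)))
    if out[1]<.3: print(a,round(psi,2),out,q if out[2]<.05 else '')
```

```text
1.13 -1.57 [np.float64(0.0), np.float64(0.0), np.float64(0.0)] [-0.44  0.85 -0.23  1.5   0.96  1.73  2.14]
1.13 -1.18 [np.float64(0.0), np.float64(0.0), np.float64(0.0)] [-1.6   1.55  1.48  1.88 -0.49  0.93 -2.91]
1.13 -0.79 [np.float64(0.0), np.float64(0.0), np.float64(0.0)] [-1.78  1.57  1.48  2.2  -0.89  0.51 -2.39]
1.13 -0.39 [np.float64(0.0), np.float64(0.0), np.float64(0.14)] 
1.13 0.78 [np.float64(0.0), np.float64(0.0), np.float64(0.0)] [ 1.23  0.69 -0.91  2.22 -1.42  0.56  1.05]
1.13 1.17 [np.float64(0.0), np.float64(0.0), np.float64(0.0)] [ 1.07  0.78 -0.76  1.92 -0.84  0.9   0.7 ]
1.13 1.57 [np.float64(0.0), np.float64(0.0), np.float64(0.0)] [ 0.87  0.9  -0.66  1.59 -0.58  1.27  0.62]
1.13 1.96 [np.float64(0.0), np.float64(0.0), np.float64(0.0)] [ 0.66  1.04 -0.6   1.25 -0.4   1.63  0.64]
1.13 2.35 [np.float64(0.0), np.float64(0.0), np.float64(0.0)] [ 0.44  1.18 -0.55  0.92 -0.26  1.98  0.75]
1.13 2.74 [np.float64(0.18), np.float64(0.13), np.float64(0.19)] 
0.87 -1.57 [np.float64(0.0), np.float64(0.0), np.float64(0.0)] [-1.33  1.43  1.54  1.61 -0.58  1.33 -2.99]
0.87 -1.18 
[... 1814 characters left out ...]
t64(0.0), np.float64(0.0)] [ 0.83  0.33 -0.68  2.12 -0.84  0.51  0.13]
0.7 1.17 [np.float64(0.0), np.float64(0.0), np.float64(0.0)] [ 0.79  0.48 -0.62  1.91 -0.6   0.81  0.27]
0.7 1.57 [np.float64(0.0), np.float64(0.0), np.float64(0.0)] [ 0.7   0.63 -0.58  1.67 -0.41  1.11  0.41]
0.7 1.96 [np.float64(0.0), np.float64(0.0), np.float64(0.0)] [ 0.57  0.76 -0.54  1.43 -0.25  1.38  0.57]
0.7 2.35 [np.float64(0.0), np.float64(0.0), np.float64(0.0)] [ 0.42  0.87 -0.51  1.22 -0.11  1.63  0.77]
0.7 2.74 [np.float64(0.0), np.float64(0.0), np.float64(0.0)] [ 0.27  0.95 -0.48  1.06  0.04  1.82  1.02]
0.7 3.13 [np.float64(0.0), np.float64(0.0), np.float64(0.0)] [ 0.13  0.97 -0.43  0.99  0.2   1.92  1.31]
```

Run:
```python
from h import *
plan((.575,.0,.22,.8,.8),(.571,.08,.2,1.54,1.13),reach=.064)
```

```text
d [ -4.6 127.8  14.2] w [ 0.552 -0.176 -0.476] tcp [ 0.543 -0.033  0.265]
d [-19.5  75.6  60.6] w [ 1.267  0.109 -0.743] tcp [0.569 0.022 0.227]
```

>>> move_arm([
  {"wx": 0.55,"wy": -0.18,"wz": -0.48,"dx": -5,"dy": 128,"dz": 14,"hand": 0},
  {"wx": 0.55,"wy": -0.18,"wz": -0.48,"dx": -5,"dy": 128,"dz": 14,"hand": 0},
  {"wx": 0.55,"wy": -0.18,"wz": -0.48,"dx": -5,"dy": 128,"dz": 14,"hand": 0},
  {"wx": 0.55,"wy": -0.18,"wz": -0.48,"dx": -5,"dy": 128,"dz": 14,"hand": 0},
  {"wx": 0.55,"wy": -0.18,"wz": -0.48,"dx": -5,"dy": 128,"dz": 14,"hand": 0},
  {"wx": 0.55,"wy": -0.18,"wz": -0.48,"dx": -5,"dy": 128,"dz": 14,"hand": 0},
  {"wx": 0.55,"wy": -0.18,"wz": -0.48,"dx": -5,"dy": 128,"dz": 14,"hand": 0},
  {"wx": 0.55,"wy": -0.18,"wz": -0.48,"dx": -5,"dy": 128,"dz": 14,"hand": 0},
  {"wx": 0.55,"wy": -0.18,"wz": -0.48,"dx": -5,"dy": 128,"dz": 14,"hand": 0},
  {"wx": 0.55,"wy": -0.18,"wz": -0.48,"dx": -5,"dy": 128,"dz": 14,"hand": 0},
])

```text
t: 22.03
ee_pos: [0.5422, -0.0346, 0.2635]
tool_rot: [0.85, 0.357, 0.357, -0.149]
wrist_force: [-0.7, 0.7, -1.0]
gripper_width: 0.016
gripper_force: 60.5
```

Run:
```python
from h import *
s=state();print(s["ee_pos"],s["gripper_width"],np.round(s["q"],2))
plan((.571,.08,.2,1.54,1.13),reach=.064)
```

```text
[ 0.54222989 -0.034612    0.26350957] 0.015971932751746864 [ 0.53  0.1  -0.19  2.02 -0.95  0.89  0.15]
d [ 15.8 -20.5  67.7] w [ 0.615  0.32  -0.426] tcp [0.569 0.022 0.227]
```

>>> move_arm([
  {"wx": 0.61,"wy": 0.32,"wz": -0.43,"dx": 16,"dy": -20,"dz": 68,"hand": 0},
  {"wx": 0.61,"wy": 0.32,"wz": -0.43,"dx": 16,"dy": -20,"dz": 68,"hand": 0},
  {"wx": 0.61,"wy": 0.32,"wz": -0.43,"dx": 16,"dy": -20,"dz": 68,"hand": 0},
  {"wx": 0.61,"wy": 0.32,"wz": -0.43,"dx": 16,"dy": -20,"dz": 68,"hand": 0},
  {"wx": 0.61,"wy": 0.32,"wz": -0.43,"dx": 16,"dy": -20,"dz": 68,"hand": 0},
  {"wx": 0.61,"wy": 0.32,"wz": -0.43,"dx": 16,"dy": -20,"dz": 68,"hand": 0},
  {"wx": 0.61,"wy": 0.32,"wz": -0.43,"dx": 16,"dy": -20,"dz": 68,"hand": 0},
  {"wx": 0.61,"wy": 0.32,"wz": -0.43,"dx": 16,"dy": -20,"dz": 68,"hand": 0},
  {"wx": 0.61,"wy": 0.32,"wz": -0.43,"dx": 16,"dy": -20,"dz": 68,"hand": 0},
])

```text
t: 22.78
ee_pos: [0.5694, 0.0225, 0.2276]
tool_rot: [0.607, 0.588, 0.385, -0.37]
wrist_force: [0.3, 0.2, -0.2]
gripper_width: 0.0161
gripper_force: 60.5
```

Run:
```python
from h import *
np.set_printoptions(precision=4,suppress=True)
s=state();print(s["ee_pos"],s["gripper_width"],np.round(s["q"],2))
plan((.572,.1227,.15,1.54,1.13),(.572,.1227,.086,1.54,1.13),reach=.064)
a=capture("side");b=capture("scene")
for n,c in(("side",a),("scene",b)):
    for t in("deck","bottle_1"):
        for d in pinpoint(t,c)[:4]: print(n,t,np.round(d["pixel"]),round(d["confidence"],2))
    # expected base, cap of the held bottle
    print(proj(c,[.571,.08,.135]),proj(c,[.571,.08,.208]))
cv2.imwrite("pics/ss14.png",np.hstack([cv2.resize(a["frame"][150:290,200:340],(400,400),interpolation=2),cv2.resize(b["frame"][140:280,210:350],(400,400),interpolation=2)]))
```

```text
[0.5694 0.0225 0.2276] 0.016125308110479984 [ 0.56  0.59 -0.29  1.66 -0.92  1.43  0.66]
d [-27.2  -0.9  59.8] w [0.005 0.003 0.003] tcp [0.57  0.065 0.177]
d [-85.   -1.2  87.3] w [0.005 0.003 0.003] tcp [0.57  0.065 0.113]
side deck [260. 239.] 0.95
side bottle_1 [258. 204.] 0.78
side bottle_1 [303. 169.] 0.65
side bottle_1 [315. 186.] 0.6
side bottle_1 [292. 282.] 0.5
[258.7403 202.0749] [257.6498 179.3231]
scene deck [292. 232.] 0.6
scene bottle_1 [359. 314.] 0.59
scene bottle_1 [408. 317.] 0.49
scene bottle_1 [294. 202.] 0.44
[293.1773 203.0496] [293.1609 181.9469]
```

View pics/ss14.png

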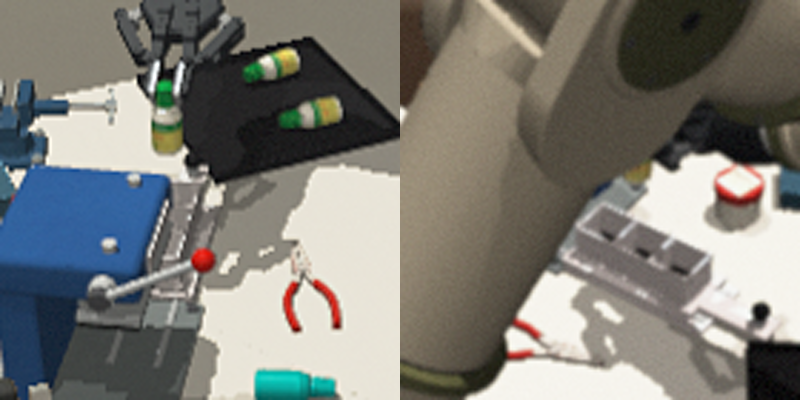

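>>> move_arm([
  {"wx": 0,"wy": 0,"wz": 0,"dx": -14,"dy": -1,"dz": 30,"hand": 0},
  {"wx": 0,"wy": 0,"wz": 0,"dx": -27,"dy": -1,"dz": 60,"hand": 0},
  {"wx": 0,"wy": 0,"wz": 0,"dx": -27,"dy": -1,"dz": 60,"hand": 0},
  {"wx": 0,"wy": 0,"wz": 0,"dx": -45,"dy": -1,"dz": 69,"hand": 0},
  {"wx": 0,"wy": 0,"wz": 0,"dx": -60,"dy": -1,"dz": 76,"hand": 0},
  {"wx": 0,"wy": 0,"wz": 0,"dx": -70,"dy": -1,"dz": 80,"hand": 0},
  {"wx": 0,"wy": 0,"wz": 0,"dx": -78,"dy": -1,"dz": 84,"hand": 0},
  {"wx": 0,"wy": 0,"wz": 0,"dx": -84,"dy": -1,"dz": 87,"hand": 0},
  {"wx": 0,"wy": 0,"wz": 0,"dx": -84,"dy": -1,"dz": 87,"hand": 0},
])

```text
t: 23.83
ee_pos: [0.5702, 0.0637, 0.1138]
tool_rot: [0.607, 0.589, 0.385, -0.37]
wrist_force: [0.2, -0.8, -0.5]
gripper_width: 0.0157
gripper_force: 60.5
```

Run:
```python
from h import *
np.set_printoptions(precision=4,suppress=True)
s=state();print(s["ee_pos"],s["gripper_width"],s["wrist_force"])
a=capture("side");b=capture("scene")
for c in(a,b): print(proj(c,[.572,.1227,.020]),proj(c,[.572,.1227,.091]))
plan((.572,.1227,.080,1.54,1.13),reach=.064)
w=capture("wrist")
cv2.imwrite("pics/ss15.png",np.hstack([cv2.resize(a["frame"][190:290,210:310],(400,400),interpolation=2),cv2.resize(w["frame"],(534,400))[:,67:467]]))
```

```text
[0.5702 0.0637 0.1138] 0.015710512627641886 [ 0.2313 -0.8429 -0.5277]
[257.6353 244.2247] [256.5469 223.7196]
[281.4572 227.7152] [281.0384 209.5057]
d [-6.6 -0.7  4.3] w [0.004 0.003 0.005] tcp [0.57  0.065 0.107]
```

View pics/ss15.png

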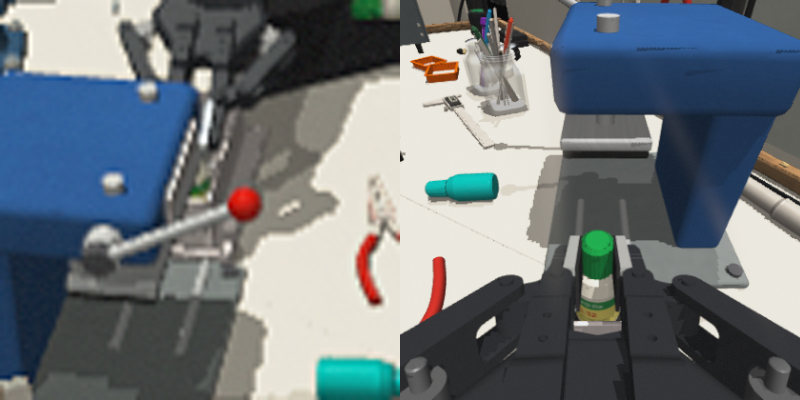

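The wrist view shows the bottle going down inside the cell. I'll lower it until it touches the floor.

>>> move_arm([
  {"wx": 0,"wy": 0,"wz": 0,"dx": -2,"dy": 0,"dz": 1,"hand": 0},
  {"wx": 0,"wy": 0,"wz": 0,"dx": -3,"dy": 0,"dz": 1.5,"hand": 0},
  {"wx": 0,"wy": 0,"wz": 0,"dx": -3,"dy": 0,"dz": 1.5,"hand": 0},
])

```text
t: 24.23
ee_pos: [0.5706, 0.0638, 0.1115]
tool_rot: [0.606, 0.589, 0.386, -0.369]
wrist_force: [-0.4, 0.1, 0.1]
gripper_width: 0.0157
gripper_force: 60.5
```

>>> move_arm([
  {"wx": 0,"wy": 0,"wz": 0,"dx": -1,"dy": 0,"dz": 0.5,"hand": 0},
  {"wx": 0,"wy": 0,"wz": 0,"dx": -2,"dy": 0,"dz": 1,"hand": 0},
])

```text
t: 24.4
ee_pos: [0.5707, 0.0639, 0.1092]
tool_rot: [0.606, 0.589, 0.386, -0.369]
wrist_force: [0.2, -0.6, 0.1]
gripper_width: 0.0159
gripper_force: 60.5
```

>>> move_arm([
  {"wx": 0,"wy": 0,"wz": 0,"dx": -1,"dy": 0,"dz": 0.5,"hand": 0},
  {"wx": 0,"wy": 0,"wz": 0,"dx": -2,"dy": 0,"dz": 1,"hand": 0},
])

```text
t: 24.57
ee_pos: [0.5706, 0.0639, 0.1068]
tool_rot: [0.606, 0.589, 0.385, -0.37]
wrist_force: [-0.1, -0.0, -1.5]
gripper_width: 0.0159
gripper_force: 60.5
```

>>> move_arm([
  {"wx": 0,"wy": 0,"wz": 0,"dx": -1,"dy": 0,"dz": 0.5,"hand": 0},
  {"wx": 0,"wy": 0,"wz": 0,"dx": -2,"dy": 0,"dz": 1,"hand": 0},
])

```text
t: 24.73
ee_pos: [0.571, 0.0646, 0.1061]
tool_rot: [0.605, 0.589, 0.387, -0.37]
wrist_force: [-2.4, -1.3, 12.1]
gripper_width: 0.0162
gripper_force: 61.9
```

>>> move_arm([
  {"wx": 0,"wy": 0,"wz": 0,"dx": 1,"dy": 0,"dz": -0.5,"hand": 0.5},
  {"wx": 0,"wy": 0,"wz": 0,"dx": 1,"dy": 0,"dz": -0.5,"hand": 0.5},
  {"wx": 0,"wy": 0,"wz": 0,"dx": 1,"dy": 0,"dz": -0.5,"hand": 0.5},
  {"wx": 0,"wy": 0,"wz": 0,"dx": 1,"dy": 0,"dz": -0.5,"hand": 0.5},
  {"wx": 0,"wy": 0,"wz": 0,"dx": 1,"dy": 0,"dz": -20,"hand": 0.5},
  {"wx": 0,"wy": 0,"wz": 0,"dx": 1,"dy": 0,"dz": -50,"hand": 0.5},
  {"wx": 0,"wy": 0,"wz": 0,"dx": 1,"dy": 0,"dz": -85,"hand": 0.5},
  {"wx": 0,"wy": 0,"wz": 0,"dx": 40,"dy": 0,"dz": -110,"hand": 0.5},
  {"wx": 0,"wy": 0,"wz": 0,"dx": 80,"dy": 0,"dz": -130,"hand": 0.5},
  {"wx": 0,"wy": 0,"wz": 0,"dx": 80,"dy": 0,"dz": -130,"hand": 0.5},
])

```text
t: 25.57
ee_pos: [0.5691, -0.0203, 0.2392]
tool_rot: [0.605, 0.591, 0.388, -0.366]
wrist_force: [1.4, 0.5, 1.2]
gripper_width: 0.0427
gripper_force: 0.0
```

```bash
cat > find.py <<'E'
from h import *
np.set_printoptions(precision=4,suppress=True)
def bottles(c,region):
    """fit lying bottles: region(x,y) in world"""
    f=c["frame"];hsv=cv2.cvtColor(f,cv2.COLOR_BGR2HSV)
    m=cv2.inRange(hsv,(0,0,110),(180,255,255))|cv2.inRange(hsv,(35,90,50),(85,255,255))
    n,l,st,ce=cv2.connectedComponentsWithStats(cv2.morphologyEx(m,cv2.MORPH_OPEN,np.ones((2,2),np.uint8)))
    for i in range(1,n):
        if not 150<st[i][4]<6000 or not region(*onz(c,ce[i],.019)[:2]): continue
        pts=np.argwhere(l==i)[:,::-1]
        W=np.array([onz(c,p,.019)[:2] for p in pts]);mu=W.mean(0);b=np.linalg.svd(W-mu,full_matrices=False)[2][0]
        g=hsv[pts[:,1],pts[:,0]];gr=(g[:,0]>45)&(g[:,0]<75)&(g[:,1]>120)
        if b@(W[gr].mean(0)-mu)<0:b=-b
        t=(W-mu)@b
        print("bottle px",ce[i],st[i][4],"mu",mu,"ang",np.arctan2(b[1],b[0]),"len",t.min(),t.max(),"green",W[gr].mean(0),"contact",mu+.030*b)
if __name__=="__main__":
    s=state();print(s["ee_pos"],s["gripper_width"])
    for n in("wrist","scene"):
        c=capture(n);print(n);bottles(c,lambda x,y:.38<x<.68 and -.37<y<-.09)
        cv2.imwrite(f"pics/{n}f{int(s['t']*10)}.png",c["frame"])
        for d in pinpoint("bottle_1",c)[:5]: print(np.round(d["pixel"]),round(d["confidence"],2),onz(c,d["pixel"],.019))
E
python3 find.py; ls -t pics|head -3
```

```text
[ 0.5691 -0.0203  0.2392] 0.04272440238420957
wrist
[273. 309.] 0.95 [0.5699 0.126  0.019 ]
[201. 226.] 0.71 [0.4653 0.2639 0.019 ]
scene
bottle px [359.7265 304.0717] 223 mu [ 0.4476 -0.2027] ang 0.5103417523823354 len -0.03483028792372227 0.049097901383382395 green [ 0.4831 -0.1828] contact [ 0.4738 -0.1881]
bottle px [410.3688 307.1915] 282 mu [ 0.509  -0.3117] ang 0.6517329633345825 len -0.03905617867067622 0.045500856503121384 green [ 0.5382 -0.2867] contact [ 0.5329 -0.2935]
[358. 314.] 0.84 [ 0.4183 -0.2138  0.019 ]
[281. 230.] 0.65 [0.5651 0.12   0.019 ]
[408. 316.] 0.55 [ 0.4806 -0.3167  0.019 ]
scenef255.png
wristf255.png
ss15.png
```

Run:
```python
from kin import *
np.set_printoptions(precision=2,suppress=True)
P=np.load("P.npy");q0=np.array([.4706,.6108,-.6487,1.4983,.7179,1.4657,-.7963])
for n,c,psi in(("C",(.529,-.2887),.728),("B",(.4735,-.183),.546)):
  for z in(.12,.019):
    r=rot(psi,-.44);print(n,z,ik(P,np.array([*c,z])-.064*r.as_matrix()[:,2],r,5,q0))
plan((.51,-.15,.2,1.1,.3),(.529,-.2887,.12,.728,-.44),reach=.064)
```

```text
C 0.12 (np.float64(1.625979975358567e-06), array([ 0.61,  0.65, -0.55,  1.41,  0.64,  1.52, -0.89]))
C 0.019 (np.float64(1.7850235364240383e-06), array([ 0.59,  0.76, -0.52,  1.48,  0.69,  1.37, -0.98]))
B 0.12 (np.float64(3.5100970676232063e-06), array([ 0.54,  0.53, -0.57,  1.58,  0.5 ,  1.52, -1.18]))
B 0.019 (np.float64(4.91024762548682e-06), array([ 0.52,  0.66, -0.54,  1.65,  0.56,  1.36, -1.26]))
d [ -38.2  -60.6 -148. ] w [-0.29 -0.81  0.35] tcp [ 0.5  -0.17  0.26]
d [-157.5   -9.9 -204.3] w [-0.29 -1.48  0.85] tcp [ 0.55 -0.27  0.18]
```

>>> move_arm([
  {"wx": -0.29,"wy": -0.81,"wz": 0.35,"dx": -38,"dy": -61,"dz": -148,"hand": 0.5},
  {"wx": -0.29,"wy": -0.81,"wz": 0.35,"dx": -38,"dy": -61,"dz": -148,"hand": 0.5},
  {"wx": -0.29,"wy": -0.81,"wz": 0.35,"dx": -38,"dy": -61,"dz": -148,"hand": 0.5},
  {"wx": -0.29,"wy": -0.81,"wz": 0.35,"dx": -38,"dy": -61,"dz": -148,"hand": 0.5},
  {"wx": -0.29,"wy": -0.81,"wz": 0.35,"dx": -38,"dy": -61,"dz": -148,"hand": 0.5},
  {"wx": -0.29,"wy": -0.81,"wz": 0.35,"dx": -38,"dy": -61,"dz": -148,"hand": 0.5},
  {"wx": -0.29,"wy": -1.48,"wz": 0.85,"dx": -158,"dy": -10,"dz": -204,"hand": 0.5},
  {"wx": -0.29,"wy": -1.48,"wz": 0.85,"dx": -158,"dy": -10,"dz": -204,"hand": 0.5},
  {"wx": -0.29,"wy": -1.48,"wz": 0.85,"dx": -158,"dy": -10,"dz": -204,"hand": 0.5},
  {"wx": -0.29,"wy": -1.48,"wz": 0.85,"dx": -158,"dy": -10,"dz": -204,"hand": 0.5},
  {"wx": -0.29,"wy": -1.48,"wz": 0.85,"dx": -158,"dy": -10,"dz": -204,"hand": 0.5},
  {"wx": -0.29,"wy": -1.48,"wz": 0.85,"dx": -158,"dy": -10,"dz": -204,"hand": 0.5},
])

```text
t: 26.77
ee_pos: [0.5485, -0.2715, 0.175]
tool_rot: [0.907, 0.404, -0.115, 0.023]
wrist_force: [0.5, 1.3, -0.0]
gripper_width: 0.0426
gripper_force: 0.0
```

```bash
python3 find.py;python3 - <<'E'
from h import *
plan((.529,-.2887,.12,.728,-.44),reach=.064)
E
```

```text
[ 0.5485 -0.2715  0.175 ] 0.04257359046448606
wrist
bottle px [132.6742 181.551 ] 3069 mu [ 0.4488 -0.1963] ang 0.5001403435427081 len -0.04305666680555833 0.04359359228719245 green [ 0.467  -0.1863] contact [ 0.4751 -0.1819]
bottle px [281.4513 230.4489] 2526 mu [ 0.508  -0.3073] ang 0.7030410501194053 len -0.04388502702359976 0.043669913562018395 green [ 0.5244 -0.2933] contact [ 0.5309 -0.2879]
[276. 260.] 0.63 [ 0.4837 -0.3275  0.019 ]
[130. 216.] 0.62 [ 0.4211 -0.2126  0.019 ]
scene
bottle px [410.4277 256.0723] 166 mu [ 0.6752 -0.2417] ang -3.0538692924357607 len -0.036756760673172705 0.031780720885900615 green [nan nan] contact [ 0.6453 -0.2443]
bottle px [360.063  304.2941] 238 mu [ 0.4474 -0.2037] ang 0.5162653388799435 len -0.03679447620987009 0.049543401175868695 green [ 0.4837 -0.1816] contact [ 0.4735 -0.1889]
bottle px [410.5404 307.3199] 272 mu [ 0.5089 -0.3122] ang 0.64709253273821 len -0.03864902950375613 0.04575641627880968 green [ 0.5377 -0.2871] contact [ 0.5328 -0.2942]
[358. 312.] 0.69 [ 0.4231 -0.2115  0.019 ]
[409. 316.] 0.56 [ 0.4815 -0.3202  0.019 ]
[281. 229.] 0.44 [0.5675 0.122  0.019 ]
d [-1.4  0.7 -1.8] w [-0.014 -0.217  0.123] tcp [ 0.549 -0.271  0.178]find.py:13: RuntimeWarning: Mean of empty slice.
  if b@(W[gr].mean(0)-mu)<0:b=-b
  ret = um.true_divide(
find.py:15: RuntimeWarning: Mean of empty slice.
  print("bottle px",ce[i],st[i][4],"mu",mu,"ang",np.arctan2(b[1],b[0]),"len",t.min(),t.max(),"green",W[gr].mean(0),"contact",mu+.030*b)
```

Run:
```python
from h import *
plan((.530,-.288,.12,.718,-.44),(.530,-.288,.060,.718,-.44),(.530,-.288,.021,.718,-.44),reach=.064)
```

```text
d [-0.3  1.2 -2.1] w [-0.011 -0.216  0.132] tcp [ 0.551 -0.27   0.178]
d [12.8  4.4 56.4] w [-0.011 -0.216  0.132] tcp [ 0.551 -0.27   0.118]
d [21.3  6.4 94.4] w [-0.011 -0.216  0.132] tcp [ 0.551 -0.27   0.079]
```

>>> move_arm([
  {"wx": -0.01,"wy": -0.216,"wz": 0.132,"dx": 0,"dy": 1,"dz": -2,"hand": 0.5},
  {"wx": -0.01,"wy": -0.216,"wz": 0.132,"dx": 0,"dy": 1,"dz": -2,"hand": 0.5},
  {"wx": -0.01,"wy": -0.216,"wz": 0.132,"dx": 6,"dy": 3,"dz": 27,"hand": 0.5},
  {"wx": -0.01,"wy": -0.216,"wz": 0.132,"dx": 13,"dy": 4.5,"dz": 56,"hand": 0.5},
  {"wx": -0.01,"wy": -0.216,"wz": 0.132,"dx": 18,"dy": 6,"dz": 80,"hand": 0.5},
  {"wx": -0.01,"wy": -0.216,"wz": 0.132,"dx": 21,"dy": 6.5,"dz": 94,"hand": 0.5},
  {"wx": -0.01,"wy": -0.216,"wz": 0.132,"dx": 21,"dy": 6.5,"dz": 94,"hand": 0},
  {"wx": -0.01,"wy": -0.216,"wz": 0.132,"dx": 21,"dy": 6.5,"dz": 94,"hand": 0},
  {"wx": -0.01,"wy": -0.216,"wz": 0.132,"dx": 21,"dy": 6.5,"dz": 94,"hand": 0},
  {"wx": -0.01,"wy": -0.216,"wz": 0.132,"dx": 21,"dy": 6.5,"dz": 94,"hand": 0},
  {"wx": -0.01,"wy": -0.216,"wz": 0.132,"dx": 21,"dy": 6.5,"dz": 94,"hand": 0},
  {"wx": -0.01,"wy": -0.216,"wz": 0.132,"dx": 21,"dy": 6.5,"dz": 94,"hand": 0},
])

```text
t: 27.97
ee_pos: [0.5512, -0.2721, 0.0823]
tool_rot: [0.915, 0.34, -0.204, 0.078]
wrist_force: [-0.3, -0.4, 0.6]
gripper_width: 0.0205
gripper_force: 54.3
```

Run:
```python
from h import *
s=state();print(s["ee_pos"])
plan((.530,-.288,.15,.718,-.44),(.54,-.12,.24,1.1,.3),reach=.064)
```

```text
[ 0.55119235 -0.27208689  0.08230331]
d [ -52.7   -1.4 -114. ] w [ 0.002 -0.    -0.006] tcp [ 0.551 -0.27   0.208]
d [ -26.8 -114.1 -229.8] w [-0.023  0.731 -0.395] tcp [ 0.531 -0.137  0.301]
```

>>> move_arm([
  {"wx": 0,"wy": 0,"wz": 0,"dx": 0,"dy": 0,"dz": 0,"hand": 0},
  {"wx": 0,"wy": 0,"wz": 0,"dx": 0,"dy": 0,"dz": 0,"hand": 0},
  {"wx": 0,"wy": 0,"wz": 0,"dx": 0,"dy": 0,"dz": 0,"hand": 0},
])

```text
t: 28.22
ee_pos: [0.5507, -0.2718, 0.0813]
tool_rot: [0.914, 0.341, -0.204, 0.078]
wrist_force: [-0.6, 0.1, -0.4]
gripper_width: 0.0208
gripper_force: 54.3
```

>>> move_arm([
  {"wx": 0,"wy": 0,"wz": 0,"dx": -13,"dy": 0,"dz": -28,"hand": 0},
  {"wx": 0,"wy": 0,"wz": 0,"dx": -26,"dy": 0,"dz": -56,"hand": 0},
  {"wx": 0,"wy": 0,"wz": 0,"dx": -39,"dy": 0,"dz": -84,"hand": 0},
  {"wx": 0,"wy": 0,"wz": 0,"dx": -52,"dy": 0,"dz": -112,"hand": 0},
  {"wx": 0,"wy": 0,"wz": 0,"dx": -52,"dy": 0,"dz": -112,"hand": 0},
])

```text
t: 28.63
ee_pos: [0.5532, -0.2723, 0.2117]
tool_rot: [0.915, 0.34, -0.201, 0.081]
wrist_force: [0.6, -0.3, 1.3]
gripper_width: 0.0203
gripper_force: 54.4
```

Run:
```python
from h import *
s=state();print(s["ee_pos"])
plan((.54,-.12,.24,1.1,.3),(.571,.02,.21,1.54,1.13),reach=.064)
w=capture("wrist");a=capture("side")
cv2.imwrite("pics/ss16.png",np.hstack([cv2.resize(a["frame"][110:230,230:350],(400,400),interpolation=2),cv2.resize(w["frame"],(534,400))[:,67:467]]))
```

```text
[ 0.55316892 -0.27230832  0.2117236 ]
d [  27.1 -115.6 -112.8] w [-0.015  0.729 -0.395] tcp [ 0.531 -0.137  0.301]
d [ 138.4 -166.5  -94.9] w [ 0.322  1.473 -0.855] tcp [ 0.569 -0.038  0.237]
```

View pics/ss16.png

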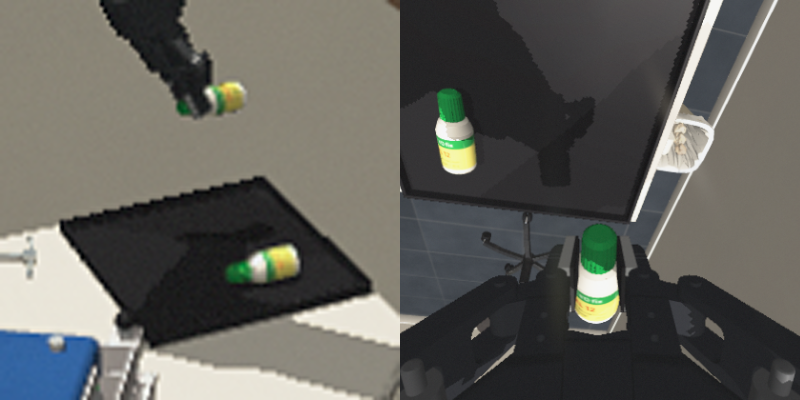

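Bottle C is held at the cap and shoulder, and B is alone in the tray. I'll swing C upright over the middle cell.

>>> move_arm([
  {"wx": 0,"wy": 0.73,"wz": -0.4,"dx": 27,"dy": -116,"dz": -113,"hand": 0},
  {"wx": 0,"wy": 0.73,"wz": -0.4,"dx": 27,"dy": -116,"dz": -113,"hand": 0},
  {"wx": 0,"wy": 0.73,"wz": -0.4,"dx": 27,"dy": -116,"dz": -113,"hand": 0},
  {"wx": 0,"wy": 0.73,"wz": -0.4,"dx": 27,"dy": -116,"dz": -113,"hand": 0},
  {"wx": 0,"wy": 0.73,"wz": -0.4,"dx": 27,"dy": -116,"dz": -113,"hand": 0},
  {"wx": 0,"wy": 0.73,"wz": -0.4,"dx": 27,"dy": -116,"dz": -113,"hand": 0},
  {"wx": 0.32,"wy": 1.47,"wz": -0.85,"dx": 138,"dy": -166,"dz": -95,"hand": 0},
  {"wx": 0.32,"wy": 1.47,"wz": -0.85,"dx": 138,"dy": -166,"dz": -95,"hand": 0},
  {"wx": 0.32,"wy": 1.47,"wz": -0.85,"dx": 138,"dy": -166,"dz": -95,"hand": 0},
  {"wx": 0.32,"wy": 1.47,"wz": -0.85,"dx": 138,"dy": -166,"dz": -95,"hand": 0},
  {"wx": 0.32,"wy": 1.47,"wz": -0.85,"dx": 138,"dy": -166,"dz": -95,"hand": 0},
  {"wx": 0.32,"wy": 1.47,"wz": -0.85,"dx": 138,"dy": -166,"dz": -95,"hand": 0},
])

```text
t: 29.73
ee_pos: [0.5667, -0.0369, 0.2298]
tool_rot: [0.687, 0.577, 0.317, -0.308]
wrist_force: [-0.1, -0.6, -0.5]
gripper_width: 0.0206
gripper_force: 54.5
```

Run:
```python
from h import *
s=state();print(s["ee_pos"],np.round(s["q"],2))
plan((.571,.0782,.19,1.54,1.13),reach=.064)
```

```text
[ 0.56669645 -0.03689001  0.22977966] [ 0.48  0.49 -0.1   1.64 -0.83  1.41  0.52]
d [24.7 -5.  53. ] w [ 0.067  0.212 -0.108] tcp [0.569 0.02  0.217]
```

>>> move_arm([
  {"wx": 0.067,"wy": 0.212,"wz": -0.108,"dx": 25,"dy": -5,"dz": 53,"hand": 0},
  {"wx": 0.067,"wy": 0.212,"wz": -0.108,"dx": 25,"dy": -5,"dz": 53,"hand": 0},
  {"wx": 0.067,"wy": 0.212,"wz": -0.108,"dx": 25,"dy": -5,"dz": 53,"hand": 0},
  {"wx": 0.067,"wy": 0.212,"wz": -0.108,"dx": 25,"dy": -5,"dz": 53,"hand": 0},
])

```text
t: 30.07
ee_pos: [0.5689, 0.0206, 0.2153]
tool_rot: [0.609, 0.587, 0.381, -0.373]
wrist_force: [-0.2, -1.0, 0.2]
gripper_width: 0.0206
gripper_force: 54.4
```

Run:
```python
from h import *
s=state();print(s["ee_pos"],np.round(s["q"],2),s["gripper_width"])
plan((.571,.0782,.15,1.54,1.13),(.571,.0782,.087,1.54,1.13),reach=.064)
a=capture("side");w=capture("wrist")
for n,c in(("side",a),("scene",capture("scene"))):
    for d in pinpoint("bottle_1",c)[:4]: print(n,np.round(d["pixel"],1),round(d["confidence"],2))
    print(proj(c,[.571,.0782,.125]))
cv2.imwrite("pics/ss17.png",np.hstack([cv2.resize(a["frame"][160:260,210:310],(400,400),interpolation=2),cv2.resize(w["frame"],(534,400))[:,67:467]]))
```

```text
[0.56890286 0.02064724 0.21531956] [ 0.49  0.6  -0.19  1.66 -0.96  1.45  0.69] 0.020634996976926886
d [-34.4   0.6  16.1] w [-0.001  0.004 -0.007] tcp [0.569 0.02  0.177]
d [-91.3   1.   43.2] w [-0.001  0.004 -0.007] tcp [0.569 0.02  0.114]
side [315.3 187.5] 0.69
side [290.7 282.3] 0.52
side [258.4 204.4] 0.5
[258.98910438 204.74783947]
scene [360.4 312.2] 0.73
scene [281.3 228.8] 0.61
scene [289.  203.2] 0.53
[293.71655758 206.04705179]
```

View pics/ss17.png

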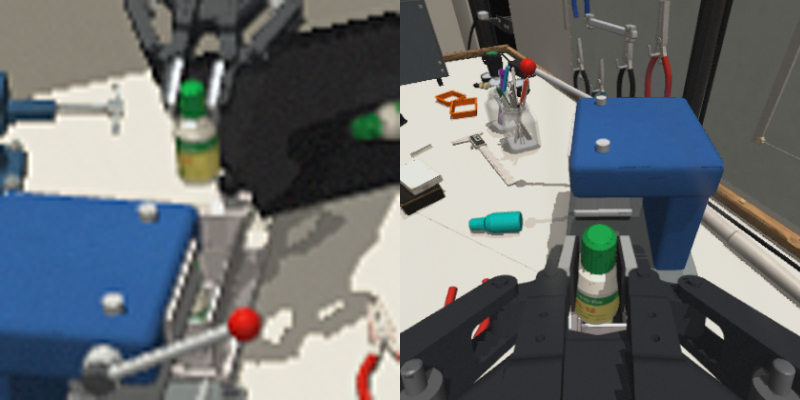

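Run:
```python
from h import *
a=capture("side");s=capture("scene")
ps=[d["pixel"] for d in pinpoint("bottle_1",a) if abs(d["pixel"][0]-258)<8 and d["pixel"][1]<220]
pc=[d["pixel"] for d in pinpoint("bottle_1",s) if d["pixel"][1]<215]
rs=[d["pixel"] for d in recognise("bottle_1",a) if abs(d["pixel"][0]-258)<8 and d["pixel"][1]<220]
print(ps,pc,rs,[tri([ray(a,x),ray(s,y)]) for x in ps for y in pc])
# image axis of the held bottle in the side view, versus a vertical line
f=a["frame"];h=cv2.cvtColor(f,cv2.COLOR_BGR2HSV)
def cm(lo,hi,x0,x1,y0,y1):
    m=cv2.inRange(h[y0:y1,x0:x1],lo,hi);p=np.argwhere(m);return p.mean(0)[::-1]+[x0,y0],len(p)
print("green",cm((45,110,60),(80,255,255),248,266,176,192),"yellow",cm((18,70,80),(35,255,255),248,272,190,210))
print("vertical",proj(a,[.571,.0782,.190]),proj(a,[.571,.0782,.14]))
```

```text
[[256.7, 202.0]] [[291.2, 202.5]] [[256.4, 194.5]] [array([0.57333694, 0.08573911, 0.13609738])]
green (array([257.27272727, 182.72727273]), 55) yellow (array([258.75      , 199.61764706]), 68)
vertical [258.0306371  184.71977232] [258.77146158 200.21420712]
```

>>> move_arm([
  {"wx": 0,"wy": 0,"wz": 0,"dx": -20,"dy": 1,"dz": 9,"hand": 0},
  {"wx": 0,"wy": 0,"wz": 0,"dx": -35,"dy": 1.5,"dz": 16,"hand": 0},
  {"wx": 0,"wy": 0,"wz": 0,"dx": -50,"dy": 2,"dz": 24,"hand": 0},
  {"wx": 0,"wy": 0,"wz": 0,"dx": -63,"dy": 2,"dz": 30,"hand": 0},
  {"wx": 0,"wy": 0,"wz": 0,"dx": -75,"dy": 2,"dz": 36,"hand": 0},
  {"wx": 0,"wy": 0,"wz": 0,"dx": -84,"dy": 2,"dz": 40,"hand": 0},
  {"wx": 0,"wy": 0,"wz": 0,"dx": -91,"dy": 2,"dz": 43,"hand": 0},
  {"wx": 0,"wy": 0,"wz": 0,"dx": -91,"dy": 2,"dz": 43,"hand": 0},
])

```text
t: 31.23
ee_pos: [0.5714, 0.0193, 0.1163]
tool_rot: [0.609, 0.588, 0.382, -0.371]
wrist_force: [-0.1, 0.6, -0.5]
gripper_width: 0.0202
gripper_force: 54.4
```

>>> move_arm([
  {"wx": 0,"wy": 0,"wz": 0,"dx": -2,"dy": 0,"dz": 1,"hand": 0},
  {"wx": 0,"wy": 0,"wz": 0,"dx": -4,"dy": 0,"dz": 2,"hand": 0},
])

```text
t: 31.4
ee_pos: [0.5723, 0.0194, 0.1139]
tool_rot: [0.608, 0.589, 0.383, -0.37]
wrist_force: [-0.2, 0.6, -0.1]
gripper_width: 0.0201
gripper_force: 54.4
```

>>> move_arm([
  {"wx": 0,"wy": 0,"wz": 0,"dx": -1,"dy": 0,"dz": 0.5,"hand": 0},
  {"wx": 0,"wy": 0,"wz": 0,"dx": -2,"dy": 0,"dz": 1,"hand": 0},
])

```text
t: 31.57
ee_pos: [0.5721, 0.0195, 0.1115]
tool_rot: [0.608, 0.589, 0.383, -0.37]
wrist_force: [-0.5, -0.2, -0.5]
gripper_width: 0.0206
gripper_force: 54.4
```

>>> move_arm([
  {"wx": 0,"wy": 0,"wz": 0,"dx": -2,"dy": 0,"dz": 1,"hand": 0},
  {"wx": 0,"wy": 0,"wz": 0,"dx": -4,"dy": 0,"dz": 2,"hand": 0},
])

```text
t: 31.73
ee_pos: [0.572, 0.0195, 0.1068]
tool_rot: [0.608, 0.589, 0.383, -0.37]
wrist_force: [0.4, -0.2, -0.7]
gripper_width: 0.0206
gripper_force: 54.4
```

>>> move_arm([
  {"wx": 0,"wy": 0,"wz": 0,"dx": -1,"dy": 0,"dz": 0.5,"hand": 0},
  {"wx": 0,"wy": 0,"wz": 0,"dx": -2,"dy": 0,"dz": 1,"hand": 0},
])

```text
t: 31.9
ee_pos: [0.5719, 0.0196, 0.1042]
tool_rot: [0.608, 0.588, 0.383, -0.37]
wrist_force: [-0.4, 0.5, -0.6]
gripper_width: 0.0203
gripper_force: 54.4
```

>>> move_arm([
  {"wx": 0,"wy": 0,"wz": 0,"dx": -1,"dy": 0,"dz": 0.5,"hand": 0},
  {"wx": 0,"wy": 0,"wz": 0,"dx": -2,"dy": 0,"dz": 1,"hand": 0},
])

```text
t: 32.07
ee_pos: [0.5719, 0.0197, 0.1021]
tool_rot: [0.608, 0.588, 0.383, -0.37]
wrist_force: [-0.6, 1.2, -0.2]
gripper_width: 0.0203
gripper_force: 54.4
```

>>> move_arm([
  {"wx": 0,"wy": 0,"wz": 0,"dx": -1,"dy": 0,"dz": 0.5,"hand": 0},
  {"wx": 0,"wy": 0,"wz": 0,"dx": -2,"dy": 0,"dz": 1,"hand": 0},
])

```text
t: 32.23
ee_pos: [0.5721, 0.0204, 0.1014]
tool_rot: [0.607, 0.588, 0.384, -0.371]
wrist_force: [-1.8, -0.6, 12.5]
gripper_width: 0.0202
gripper_force: 58.1
```

>>> move_arm([
  {"wx": 0,"wy": 0,"wz": 0,"dx": -1,"dy": 0,"dz": 0.5,"hand": 0},
  {"wx": 0,"wy": 0,"wz": 0,"dx": -1,"dy": 0,"dz": 0.5,"hand": 0},
])

```text
t: 32.4
ee_pos: [0.5722, 0.0209, 0.1012]
tool_rot: [0.606, 0.589, 0.384, -0.372]
wrist_force: [-3.7, -0.3, 12.7]
gripper_width: 0.0208
gripper_force: 58.4
```

>>> move_arm([
  {"wx": 0,"wy": 0,"wz": 0,"dx": 0,"dy": 0,"dz": 0,"hand": 0.4},
  {"wx": 0,"wy": 0,"wz": 0,"dx": 0,"dy": 0,"dz": 0,"hand": 0.5},
  {"wx": 0,"wy": 0,"wz": 0,"dx": 0,"dy": 0,"dz": 0,"hand": 0.5},
  {"wx": 0,"wy": 0,"wz": 0,"dx": 0,"dy": 0,"dz": 0,"hand": 0.5},
  {"wx": 0,"wy": 0,"wz": 0,"dx": 1,"dy": 0,"dz": -20,"hand": 0.5},
  {"wx": 0,"wy": 0,"wz": 0,"dx": 1,"dy": 0,"dz": -50,"hand": 0.5},
  {"wx": 0,"wy": 0,"wz": 0,"dx": 1,"dy": 0,"dz": -85,"hand": 0.5},
  {"wx": 0,"wy": 0,"wz": 0,"dx": 40,"dy": 0,"dz": -110,"hand": 0.5},
  {"wx": 0,"wy": 0,"wz": 0,"dx": 80,"dy": 0,"dz": -130,"hand": 0.5},
  {"wx": 0,"wy": 0,"wz": 0,"dx": 80,"dy": 0,"dz": -130,"hand": 0.5},
])

```text
t: 33.23
ee_pos: [0.571, -0.0645, 0.2336]
tool_rot: [0.608, 0.59, 0.385, -0.367]
wrist_force: [0.6, 0.2, 0.2]
gripper_width: 0.0427
gripper_force: 0.0
```

```bash
python3 find.py 2>/dev/null
python3 - <<'E'
from h import *
c=capture("wrist");a=capture("side")
cv2.imwrite("pics/w18.png",np.hstack([cv2.resize(a["frame"][190:290,210:310],(400,400),interpolation=2),cv2.resize(c["frame"],(534,400))[:,67:467]]))
plan((.52,-.1,.22,1.1,.3),(.4745,-.183,.12,.53,-.44),reach=.064)
E
```

```text
[ 0.571  -0.0645  0.2336] 0.042746819113492734
wrist
[271. 273.] 0.87 [0.5693 0.1283 0.019 ]
[273. 308.] 0.71 [0.5714 0.0796 0.019 ]
[203. 203.] 0.64 [0.4628 0.2671 0.019 ]
scene
bottle px [359.678  304.1949] 236 mu [ 0.4472 -0.2028] ang 0.5100676704363761 len -0.03705665856851749 0.04929842866589401 green [ 0.4824 -0.1826] contact [ 0.4734 -0.1881]
[358. 314.] 0.71 [ 0.4187 -0.2144  0.019 ]
[290. 231.] 0.55 [0.576  0.0933 0.019 ]
[280. 230.] 0.5 [0.5607 0.1219 0.019 ]
d [ 25.5 -55.6 -74.5] w [-0.296 -0.81   0.339] tcp [ 0.511 -0.117  0.281]
d [-90.5 -67.  -77.5] w [-0.375 -1.417  1.044] tcp [ 0.498 -0.169  0.178]
```

View pics/w18.png

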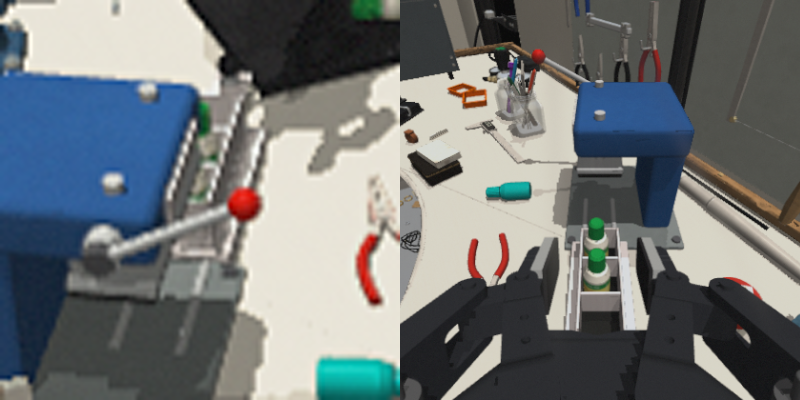

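Two bottles stand upright in the +y and middle cells, and the lever is still up. Now bottle B.

>>> move_arm([
  {"wx": -0.3,"wy": -0.81,"wz": 0.34,"dx": 25,"dy": -56,"dz": -75,"hand": 0.5},
  {"wx": -0.3,"wy": -0.81,"wz": 0.34,"dx": 25,"dy": -56,"dz": -75,"hand": 0.5},
  {"wx": -0.3,"wy": -0.81,"wz": 0.34,"dx": 25,"dy": -56,"dz": -75,"hand": 0.5},
  {"wx": -0.3,"wy": -0.81,"wz": 0.34,"dx": 25,"dy": -56,"dz": -75,"hand": 0.5},
  {"wx": -0.3,"wy": -0.81,"wz": 0.34,"dx": 25,"dy": -56,"dz": -75,"hand": 0.5},
  {"wx": -0.3,"wy": -0.81,"wz": 0.34,"dx": 25,"dy": -56,"dz": -75,"hand": 0.5},
  {"wx": -0.38,"wy": -1.42,"wz": 1.04,"dx": -90,"dy": -67,"dz": -77,"hand": 0.5},
  {"wx": -0.38,"wy": -1.42,"wz": 1.04,"dx": -90,"dy": -67,"dz": -77,"hand": 0.5},
  {"wx": -0.38,"wy": -1.42,"wz": 1.04,"dx": -90,"dy": -67,"dz": -77,"hand": 0.5},
  {"wx": -0.38,"wy": -1.42,"wz": 1.04,"dx": -90,"dy": -67,"dz": -77,"hand": 0.5},
  {"wx": -0.38,"wy": -1.42,"wz": 1.04,"dx": -90,"dy": -67,"dz": -77,"hand": 0.5},
  {"wx": -0.38,"wy": -1.42,"wz": 1.04,"dx": -90,"dy": -67,"dz": -77,"hand": 0.5},
])

```text
t: 34.53
ee_pos: [0.4979, -0.1691, 0.1781]
tool_rot: [0.931, 0.354, -0.092, 0.0]
wrist_force: [0.1, 0.5, -1.9]
gripper_width: 0.0427
gripper_force: 0.0
```

```bash
python3 find.py 2>/dev/null
python3 - <<'E'
from h import *
plan(*[(.4765,-.1803,z,.53,-.44) for z in(.12,.06,.021)],reach=.064)
E
```

```text
[ 0.4979 -0.1691  0.1781] 0.04267294420625904
wrist
bottle px [278.552  241.0313] 2460 mu [ 0.4492 -0.1978] ang 0.5381336914196523 len -0.04265052879497982 0.04403937347564994 green [ 0.4682 -0.1864] contact [ 0.475  -0.1824]
[268. 269.] 0.78 [ 0.421  -0.2105  0.019 ]
scene
bottle px [362.2065 252.8947] 247 mu [ 0.6122 -0.1249] ang -2.9769738780497104 len -0.04187903784004834 0.03717666598457318 green [nan nan] contact [ 0.5826 -0.1298]
bottle px [359.883  303.6491] 265 mu [ 0.449  -0.2024] ang 0.49181653326028335 len -0.03633523085710327 0.04776212892472465 green [ 0.4846 -0.1818] contact [ 0.4754 -0.1883]
[288. 234.] 0.66 [0.5616 0.0939 0.019 ]
[221. 229.] 0.6 [0.4681 0.2706 0.019 ]
[358. 313.] 0.57 [ 0.4208 -0.213   0.019 ]
[282. 229.] 0.52 [0.5689 0.1183 0.019 ]
d [ 2.2 -0.2 -0.1] w [-0.005 -0.268  0.212] tcp [ 0.5   -0.167  0.178]
d [11.9  3.9 58.9] w [-0.005 -0.268  0.212] tcp [ 0.5   -0.167  0.118]
d [18.3  6.6 97.3] w [-0.005 -0.268  0.212] tcp [ 0.5   -0.167  0.079]
```

>>> move_arm([
  {"wx": 0,"wy": -0.268,"wz": 0.212,"dx": 3,"dy": 0,"dz": 0,"hand": 0.5},
  {"wx": 0,"wy": -0.268,"wz": 0.212,"dx": 3,"dy": 0,"dz": 0,"hand": 0.5},
  {"wx": 0,"wy": -0.268,"wz": 0.212,"dx": 8,"dy": 2,"dz": 28,"hand": 0.5},
  {"wx": 0,"wy": -0.268,"wz": 0.212,"dx": 13,"dy": 4,"dz": 59,"hand": 0.5},
  {"wx": 0,"wy": -0.268,"wz": 0.212,"dx": 17,"dy": 6,"dz": 82,"hand": 0.5},
  {"wx": 0,"wy": -0.268,"wz": 0.212,"dx": 19,"dy": 7,"dz": 97,"hand": 0.5},
  {"wx": 0,"wy": -0.268,"wz": 0.212,"dx": 19,"dy": 7,"dz": 97,"hand": 0},
  {"wx": 0,"wy": -0.268,"wz": 0.212,"dx": 19,"dy": 7,"dz": 97,"hand": 0},
  {"wx": 0,"wy": -0.268,"wz": 0.212,"dx": 19,"dy": 7,"dz": 97,"hand": 0},
  {"wx": 0,"wy": -0.268,"wz": 0.212,"dx": 19,"dy": 7,"dz": 97,"hand": 0},
  {"wx": 0,"wy": -0.268,"wz": 0.212,"dx": 19,"dy": 7,"dz": 97,"hand": 0},
  {"wx": 0,"wy": -0.268,"wz": 0.212,"dx": 19,"dy": 7,"dz": 97,"hand": 0},
])

```text
t: 35.73
ee_pos: [0.5016, -0.1676, 0.0813]
tool_rot: [0.943, 0.253, -0.211, 0.056]
wrist_force: [-0.4, 0.2, -0.9]
gripper_width: 0.0159
gripper_force: 58.5
```

>>> move_arm([
  {"wx": 0,"wy": 0,"wz": 0,"dx": -13,"dy": 0,"dz": -28,"hand": 0},
  {"wx": 0,"wy": 0,"wz": 0,"dx": -26,"dy": 0,"dz": -56,"hand": 0},
  {"wx": 0,"wy": 0,"wz": 0,"dx": -39,"dy": 0,"dz": -84,"hand": 0},
  {"wx": 0,"wy": 0,"wz": 0,"dx": -52,"dy": 0,"dz": -112,"hand": 0},
  {"wx": 0,"wy": 0,"wz": 0,"dx": -52,"dy": 0,"dz": -112,"hand": 0},
])

```text
t: 36.15
ee_pos: [0.5043, -0.168, 0.2105]
tool_rot: [0.943, 0.252, -0.207, 0.058]
wrist_force: [1.3, -0.5, -0.0]
gripper_width: 0.0159
gripper_force: 58.7
```

Run:
```python
from h import *
s=state();print(s["ee_pos"])
plan((.53,-.09,.25,1.0,.3),(.570,-.02,.21,1.54,1.13),reach=.064)
```

```text
[ 0.50434452 -0.1679716   0.21045425]
d [  -2.   -45.6 -110.2] w [-0.028  0.72  -0.486] tcp [ 0.52  -0.106  0.311]
d [ 79.8 -46.  -66.7] w [ 0.386  1.417 -1.05 ] tcp [ 0.568 -0.078  0.237]
```

Clean cap grip this time (16 mm). Now I'll swing it upright.

>>> move_arm([
  {"wx": -0.03,"wy": 0.72,"wz": -0.49,"dx": -2,"dy": -46,"dz": -110,"hand": 0},
  {"wx": -0.03,"wy": 0.72,"wz": -0.49,"dx": -2,"dy": -46,"dz": -110,"hand": 0},
  {"wx": -0.03,"wy": 0.72,"wz": -0.49,"dx": -2,"dy": -46,"dz": -110,"hand": 0},
  {"wx": -0.03,"wy": 0.72,"wz": -0.49,"dx": -2,"dy": -46,"dz": -110,"hand": 0},
  {"wx": -0.03,"wy": 0.72,"wz": -0.49,"dx": -2,"dy": -46,"dz": -110,"hand": 0},
  {"wx": -0.03,"wy": 0.72,"wz": -0.49,"dx": -2,"dy": -46,"dz": -110,"hand": 0},
  {"wx": 0.39,"wy": 1.42,"wz": -1.05,"dx": 80,"dy": -46,"dz": -67,"hand": 0},
  {"wx": 0.39,"wy": 1.42,"wz": -1.05,"dx": 80,"dy": -46,"dz": -67,"hand": 0},
  {"wx": 0.39,"wy": 1.42,"wz": -1.05,"dx": 80,"dy": -46,"dz": -67,"hand": 0},
  {"wx": 0.39,"wy": 1.42,"wz": -1.05,"dx": 80,"dy": -46,"dz": -67,"hand": 0},
  {"wx": 0.39,"wy": 1.42,"wz": -1.05,"dx": 80,"dy": -46,"dz": -67,"hand": 0},
  {"wx": 0.39,"wy": 1.42,"wz": -1.05,"dx": 80,"dy": -46,"dz": -67,"hand": 0},
])

```text
t: 37.15
ee_pos: [0.5664, -0.0778, 0.231]
tool_rot: [0.718, 0.56, 0.298, -0.285]
wrist_force: [0.4, 0.4, -1.9]
gripper_width: 0.0157
gripper_force: 58.8
```

Run:
```python
from h import *
s=state();print(s["ee_pos"],np.round(s["q"],2))
plan((.570,.033,.19,1.54,1.13),reach=.064)
```

```text
[ 0.56642094 -0.07776922  0.23097331] [ 0.47  0.48 -0.03  1.62 -0.8   1.42  0.48]
d [23.7 -8.3 48.6] w [ 0.111  0.274 -0.163] tcp [ 0.568 -0.025  0.217]
```

>>> move_arm([
  {"wx": 0.11,"wy": 0.274,"wz": -0.163,"dx": 24,"dy": -8,"dz": 48,"hand": 0},
  {"wx": 0.11,"wy": 0.274,"wz": -0.163,"dx": 24,"dy": -8,"dz": 48,"hand": 0},
  {"wx": 0.11,"wy": 0.274,"wz": -0.163,"dx": 24,"dy": -8,"dz": 48,"hand": 0},
  {"wx": 0.11,"wy": 0.274,"wz": -0.163,"dx": 24,"dy": -8,"dz": 48,"hand": 0},
  {"wx": 0.11,"wy": 0.274,"wz": -0.163,"dx": 24,"dy": -8,"dz": 48,"hand": 0},
])

```text
t: 37.57
ee_pos: [0.5686, -0.0254, 0.2159]
tool_rot: [0.61, 0.587, 0.381, -0.372]
wrist_force: [1.0, -0.5, -0.1]
gripper_width: 0.0158
gripper_force: 58.8
```

Run:
```python
from h import *
s=state();print(s["ee_pos"],s["gripper_width"])
plan((.571,.033,.15,1.54,1.13),(.571,.033,.086,1.54,1.13),reach=.064)
a=capture("side");h=cv2.cvtColor(a["frame"],cv2.COLOR_BGR2HSV)
print("exp base",proj(a,[.570,.033,.125]))
for n,lo,hi in(("green",(45,110,60),(80,255,255)),("yellow",(18,70,80),(35,255,255))):
    m=cv2.inRange(h,lo,hi);m[:, :245]=0;m[:,280:]=0;m[:160]=0;m[215:]=0;p=np.argwhere(m);print(n,p.mean(0)[::-1],len(p))
for d in pinpoint("bottle_1",a)[:4]: print(np.round(d["pixel"],1),round(d["confidence"],2))
print("vertical",proj(a,[.570,.033,.190]),proj(a,[.570,.033,.14]))
```

```text
[ 0.5685624  -0.02537474  0.21588292] 0.015839908779646777
d [-34.5   0.9  17.2] w [ 0.001  0.007 -0.008] tcp [ 0.569 -0.025  0.177]
d [-92.2   1.3  44.9] w [ 0.001  0.007 -0.008] tcp [ 0.569 -0.025  0.113]
exp base [261.86062795 196.32037375]
green [260.6969697  180.40909091] 66
yellow [261.734375 193.84375 ] 64
[261.1 196.2] 0.67
[289.2 284.2] 0.57
[260.8 237.1] 0.56
[255.7 243.9] 0.35
vertical [261.00112269 176.61253728] [261.66536636 191.85634577]
```

Upright and on target. I'll lower it to the floor of the cell.

>>> move_arm([
  {"wx": 0,"wy": 0,"wz": 0,"dx": -20,"dy": 1,"dz": 10,"hand": 0},
  {"wx": 0,"wy": 0,"wz": 0,"dx": -35,"dy": 1,"dz": 17,"hand": 0},
  {"wx": 0,"wy": 0,"wz": 0,"dx": -50,"dy": 1,"dz": 25,"hand": 0},
  {"wx": 0,"wy": 0,"wz": 0,"dx": -63,"dy": 1,"dz": 31,"hand": 0},
  {"wx": 0,"wy": 0,"wz": 0,"dx": -76,"dy": 1,"dz": 37,"hand": 0},
  {"wx": 0,"wy": 0,"wz": 0,"dx": -87,"dy": 1,"dz": 42,"hand": 0},
  {"wx": 0,"wy": 0,"wz": 0,"dx": -93,"dy": 1,"dz": 45,"hand": 0},
  {"wx": 0,"wy": 0,"wz": 0,"dx": -95,"dy": 1,"dz": 46,"hand": 0},
  {"wx": 0,"wy": 0,"wz": 0,"dx": -95,"dy": 1,"dz": 46,"hand": 0},
])

```text
t: 38.42
ee_pos: [0.5689, -0.0239, 0.1108]
tool_rot: [0.609, 0.587, 0.382, -0.373]
wrist_force: [1.0, -0.4, -0.7]
gripper_width: 0.0157
gripper_force: 58.8
```

>>> move_arm([
  {"wx": 0,"wy": 0,"wz": 0,"dx": -1,"dy": 0,"dz": 0.5,"hand": 0},
  {"wx": 0,"wy": 0,"wz": 0,"dx": -2,"dy": 0,"dz": 1,"hand": 0},
])

```text
t: 38.58
ee_pos: [0.5694, -0.024, 0.1098]
tool_rot: [0.608, 0.588, 0.382, -0.372]
wrist_force: [0.8, 0.0, 0.4]
gripper_width: 0.0162
gripper_force: 58.8
```

>>> move_arm([
  {"wx": 0,"wy": 0,"wz": 0,"dx": -1,"dy": 0,"dz": 0.5,"hand": 0},
  {"wx": 0,"wy": 0,"wz": 0,"dx": -2,"dy": 0,"dz": 1,"hand": 0},
])

```text
t: 38.75
ee_pos: [0.5692, -0.024, 0.1073]
tool_rot: [0.609, 0.588, 0.382, -0.372]
wrist_force: [0.8, -0.4, -0.3]
gripper_width: 0.0156
gripper_force: 58.8
```

>>> move_arm([
  {"wx": 0,"wy": 0,"wz": 0,"dx": -1,"dy": 0,"dz": 0.5,"hand": 0},
  {"wx": 0,"wy": 0,"wz": 0,"dx": -2,"dy": 0,"dz": 1,"hand": 0},
])

```text
t: 38.92
ee_pos: [0.5695, -0.0234, 0.1064]
tool_rot: [0.608, 0.588, 0.383, -0.372]
wrist_force: [-1.8, -1.0, 13.1]
gripper_width: 0.0157
gripper_force: 60.0
```

>>> move_arm([
  {"wx": 0,"wy": 0,"wz": 0,"dx": -1,"dy": 0,"dz": 0.5,"hand": 0},
  {"wx": 0,"wy": 0,"wz": 0,"dx": -1.5,"dy": 0,"dz": 0.7,"hand": 0},
])

```text
t: 39.08
ee_pos: [0.5697, -0.0227, 0.1062]
tool_rot: [0.607, 0.588, 0.384, -0.373]
wrist_force: [-3.0, -2.0, 18.8]
gripper_width: 0.0158
gripper_force: 60.3
```

>>> move_arm([
  {"wx": 0,"wy": 0,"wz": 0,"dx": 1.5,"dy": 0,"dz": -0.7,"hand": 0.4},
  {"wx": 0,"wy": 0,"wz": 0,"dx": 1.5,"dy": 0,"dz": -0.7,"hand": 0.5},
  {"wx": 0,"wy": 0,"wz": 0,"dx": 1.5,"dy": 0,"dz": -0.7,"hand": 0.5},
  {"wx": 0,"wy": 0,"wz": 0,"dx": 1.5,"dy": 0,"dz": -0.7,"hand": 0.5},
  {"wx": 0,"wy": 0,"wz": 0,"dx": 1.5,"dy": 0,"dz": -20,"hand": 0.5},
  {"wx": 0,"wy": 0,"wz": 0,"dx": 1.5,"dy": 0,"dz": -50,"hand": 0.5},
  {"wx": 0,"wy": 0,"wz": 0,"dx": 1.5,"dy": 0,"dz": -85,"hand": 0.5},
  {"wx": 0,"wy": 0,"wz": 0,"dx": 40,"dy": 0,"dz": -110,"hand": 0.5},
  {"wx": 0,"wy": 0,"wz": 0,"dx": 80,"dy": 0,"dz": -130,"hand": 0.5},
  {"wx": 0,"wy": 0,"wz": 0,"dx": 110,"dy": 0,"dz": -150,"hand": 0.5},
  {"wx": 0,"wy": 0,"wz": 0,"dx": 110,"dy": 0,"dz": -150,"hand": 0.5},
])

```text
t: 40.0
ee_pos: [0.5686, -0.1134, 0.275]
tool_rot: [0.608, 0.59, 0.384, -0.367]
wrist_force: [0.9, 0.6, 0.5]
gripper_width: 0.0425
gripper_force: 0.0
```

Run:
```python
from h import *
s=state();print(s["ee_pos"],np.round(s["q"],2))
c=capture("wrist");a=capture("side")
for d in pinpoint("bottle_1",c)[:4]+pinpoint("handle",c)[:1]: print(np.round(d["pixel"]),round(d["confidence"],2),onz(c,d["pixel"],.018))
cv2.imwrite("pics/w19.png",np.hstack([cv2.resize(a["frame"][190:290,210:310],(400,400),interpolation=2),cv2.resize(c["frame"],(534,400))[:,67:467]]))
plan((.56,-.08,.25,.6,.0),(.569,-.062,.15,-.02,0),(.569,-.062,.038,-.02,0))
```

```text
[ 0.56856345 -0.11337723  0.2750367 ] [ 0.6   0.63 -0.08  1.45 -0.89  1.72  0.66]
[271. 288.] 0.69 [0.56676016 0.08392521 0.018     ]
[213. 202.] 0.69 [0.46365132 0.27001126 0.018     ]
[274. 319.] 0.61 [0.56936587 0.03932088 0.018     ]
[272. 264.] 0.56 [0.56896716 0.1245072  0.018     ]
d [47.9 -7.7 11.9] w [-0.53  -1.035  0.831] tcp [ 0.56  -0.08   0.304]
d [-34.4   1.3  71.4] w [-0.872 -0.875  1.374] tcp [ 0.569 -0.062  0.204]
d [-135.5    1.9  119.7] w [-0.872 -0.875  1.374] tcp [ 0.569 -0.062  0.092]
```

View pics/w19.png

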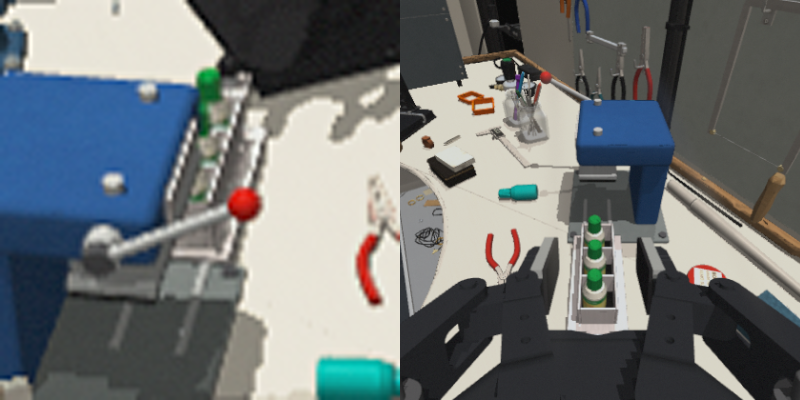

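All three bottles stand upright in the rack, in line under the head. Next I'll push the carriage home by the knob.

>>> move_arm([
  {"wx": -0.53,"wy": -1.03,"wz": 0.83,"dx": 48,"dy": -8,"dz": 12,"hand": 0.3},
  {"wx": -0.53,"wy": -1.03,"wz": 0.83,"dx": 48,"dy": -8,"dz": 12,"hand": 0.3},
  {"wx": -0.53,"wy": -1.03,"wz": 0.83,"dx": 48,"dy": -8,"dz": 12,"hand": 0.3},
  {"wx": -0.53,"wy": -1.03,"wz": 0.83,"dx": 48,"dy": -8,"dz": 12,"hand": 0.3},
  {"wx": -0.53,"wy": -1.03,"wz": 0.83,"dx": 48,"dy": -8,"dz": 12,"hand": 0.3},
  {"wx": -0.53,"wy": -1.03,"wz": 0.83,"dx": 48,"dy": -8,"dz": 12,"hand": 0.3},
  {"wx": -0.53,"wy": -1.03,"wz": 0.83,"dx": 48,"dy": -8,"dz": 12,"hand": 0.3},
  {"wx": -0.53,"wy": -1.03,"wz": 0.83,"dx": 48,"dy": -8,"dz": 12,"hand": 0.3},
  {"wx": -0.53,"wy": -1.03,"wz": 0.83,"dx": 48,"dy": -8,"dz": 12,"hand": 0.3},
  {"wx": -0.53,"wy": -1.03,"wz": 0.83,"dx": 48,"dy": -8,"dz": 12,"hand": 0.3},
  {"wx": -0.53,"wy": -1.03,"wz": 0.83,"dx": 48,"dy": -8,"dz": 12,"hand": 0.3},
  {"wx": -0.53,"wy": -1.03,"wz": 0.83,"dx": 48,"dy": -8,"dz": 12,"hand": 0.3},
])

```text
t: 41.2
ee_pos: [0.5601, -0.0774, 0.3034]
tool_rot: [0.955, 0.296, -0.0, 0.0]
wrist_force: [0.7, 1.1, -1.0]
gripper_width: 0.0254
gripper_force: 0.0
```

Run:
```python
from h import *
s=state();print(s["ee_pos"],np.round(s["q"],2))
plan((.569,-.062,.15,-.02,0),(.569,-.062,.038,-.02,0))
```

```text
[ 0.56006859 -0.07736955  0.30343994] [ 0.02  0.25  0.08  1.54 -0.02  1.35 -0.87]
d [16.1 -7.6 99.4] w [0.    0.001 0.621] tcp [ 0.569 -0.062  0.204]
d [ 16.2  -7.7 211.4] w [0.    0.001 0.621] tcp [ 0.569 -0.062  0.092]
```

>>> move_arm([
  {"wx": 0,"wy": 0,"wz": 0.621,"dx": 16,"dy": -8,"dz": 40,"hand": 0.5},
  {"wx": 0,"wy": 0,"wz": 0.621,"dx": 16,"dy": -8,"dz": 80,"hand": 0.5},
  {"wx": 0,"wy": 0,"wz": 0.621,"dx": 16,"dy": -8,"dz": 99,"hand": 0.5},
  {"wx": 0,"wy": 0,"wz": 0.621,"dx": 16,"dy": -8,"dz": 99,"hand": 0.5},
  {"wx": 0,"wy": 0,"wz": 0.621,"dx": 16,"dy": -8,"dz": 99,"hand": 0.5},
  {"wx": 0,"wy": 0,"wz": 0.621,"dx": 16,"dy": -8,"dz": 130,"hand": 0.5},
  {"wx": 0,"wy": 0,"wz": 0.621,"dx": 16,"dy": -8,"dz": 160,"hand": 0.5},
  {"wx": 0,"wy": 0,"wz": 0.621,"dx": 16,"dy": -8,"dz": 190,"hand": 0.5},
  {"wx": 0,"wy": 0,"wz": 0.621,"dx": 16,"dy": -8,"dz": 211,"hand": 0.5},
  {"wx": 0,"wy": 0,"wz": 0.621,"dx": 16,"dy": -8,"dz": 211,"hand": 0.25},
  {"wx": 0,"wy": 0,"wz": 0.621,"dx": 16,"dy": -8,"dz": 211,"hand": 0.25},
  {"wx": 0,"wy": 0,"wz": 0.621,"dx": 16,"dy": -8,"dz": 211,"hand": 0.25},
])

```text
t: 42.2
ee_pos: [0.5683, -0.0622, 0.0922]
tool_rot: [1.0, -0.009, 0.0, -0.003]
wrist_force: [-0.3, 2.8, -2.0]
gripper_width: 0.0215
gripper_force: 1.6
```

Run:
```python
from h import *
s=state();print(s["ee_pos"],np.round(s["q"],2))
plan((.574,.105,.0927,-.025,0),(.574,.115,.0927,-.025,0),reach=0)
```

```text
[ 0.56829171 -0.06220563  0.09216252] [-0.05  0.47  0.14  1.76 -0.08  0.92 -1.47]
d [   2.5 -167.3    0.4] w [-0.005  0.     0.006] tcp [0.574 0.105 0.093]
d [   2.3 -177.3    0.4] w [-0.005  0.     0.006] tcp [0.574 0.115 0.093]
```

>>> move_arm([
  {"wx": 0,"wy": 0,"wz": 0,"dx": 0,"dy": -5,"dz": 0,"hand": 0.25},
  {"wx": 0,"wy": 0,"wz": 0,"dx": 0,"dy": -14,"dz": 0,"hand": 0.25},
  {"wx": 0,"wy": 0,"wz": 0,"dx": 0.5,"dy": -27,"dz": 0,"hand": 0.25},
  {"wx": 0,"wy": 0,"wz": 0,"dx": 0.7,"dy": -42,"dz": 0,"hand": 0.25},
  {"wx": 0,"wy": 0,"wz": 0,"dx": 1,"dy": -57,"dz": 0,"hand": 0.25},
  {"wx": 0,"wy": 0,"wz": 0,"dx": 1.2,"dy": -72,"dz": 0,"hand": 0.25},
  {"wx": 0,"wy": 0,"wz": 0,"dx": 1.4,"dy": -87,"dz": 0,"hand": 0.25},
  {"wx": 0,"wy": 0,"wz": 0,"dx": 1.6,"dy": -102,"dz": 0,"hand": 0.25},
  {"wx": 0,"wy": 0,"wz": 0,"dx": 1.8,"dy": -117,"dz": 0,"hand": 0.25},
  {"wx": 0,"wy": 0,"wz": 0,"dx": 2,"dy": -132,"dz": 0,"hand": 0.25},
  {"wx": 0,"wy": 0,"wz": 0,"dx": 2,"dy": -144,"dz": 0,"hand": 0.25},
  {"wx": 0,"wy": 0,"wz": 0,"dx": 2,"dy": -152,"dz": 0,"hand": 0.25},
])

```text
t: 43.2
ee_pos: [0.5743, 0.0912, 0.0949]
tool_rot: [1.0, -0.009, 0.002, -0.003]
wrist_force: [-0.5, -1.8, -1.6]
gripper_width: 0.0214
gripper_force: 0.8
```

>>> move_arm([
  {"wx": 0,"wy": 0,"wz": 0,"dx": 0,"dy": -6,"dz": 0,"hand": 0.25},
  {"wx": 0,"wy": 0,"wz": 0,"dx": 0,"dy": -12,"dz": 0,"hand": 0.25},
  {"wx": 0,"wy": 0,"wz": 0,"dx": 0,"dy": -17,"dz": 0,"hand": 0.25},
  {"wx": 0,"wy": 0,"wz": 0,"dx": 0,"dy": -20,"dz": 0,"hand": 0.25},
])

```text
t: 43.53
ee_pos: [0.575, 0.1088, 0.0949]
tool_rot: [1.0, -0.01, 0.002, -0.002]
wrist_force: [-1.7, -1.0, -0.6]
gripper_width: 0.0215
gripper_force: 0.9
```

>>> move_arm([
  {"wx": 0,"wy": 0,"wz": 0,"dx": 0,"dy": -2,"dz": 0,"hand": 0.25},
  {"wx": 0,"wy": 0,"wz": 0,"dx": 0,"dy": -4,"dz": 0,"hand": 0.25},
])

```text
t: 43.7
ee_pos: [0.5751, 0.1122, 0.095]
tool_rot: [1.0, -0.011, 0.002, -0.002]
wrist_force: [-1.5, -1.9, -0.8]
gripper_width: 0.0215
gripper_force: 0.8
```

>>> move_arm([
  {"wx": 0,"wy": 0,"wz": 0,"dx": 0,"dy": -2,"dz": 0,"hand": 0.25},
  {"wx": 0,"wy": 0,"wz": 0,"dx": 0,"dy": -3,"dz": 0,"hand": 0.25},
])

```text
t: 43.87
ee_pos: [0.5753, 0.1142, 0.095]
tool_rot: [1.0, -0.011, 0.002, -0.002]
wrist_force: [-2.4, -6.2, 2.0]
gripper_width: 0.0212
gripper_force: 0.1
```

>>> move_arm([
  {"wx": 0,"wy": 0,"wz": 0,"dx": 0,"dy": -2,"dz": 0,"hand": 0.25},
  {"wx": 0,"wy": 0,"wz": 0,"dx": 0,"dy": -3,"dz": 0,"hand": 0.25},
])

```text
t: 44.03
ee_pos: [0.5755, 0.1145, 0.0949]
tool_rot: [1.0, -0.012, 0.002, -0.0]
wrist_force: [-0.4, -15.2, 1.3]
gripper_width: 0.0214
gripper_force: 0.3
```

>>> move_arm([
  {"wx": 0,"wy": 0,"wz": 0,"dx": 0,"dy": 5,"dz": 0,"hand": 0.5},
  {"wx": 0,"wy": 0,"wz": 0,"dx": 0,"dy": 5,"dz": 0,"hand": 0.5},
  {"wx": 0,"wy": 0,"wz": 0,"dx": 0,"dy": 5,"dz": -40,"hand": 0.5},
  {"wx": 0,"wy": 0,"wz": 0,"dx": 0,"dy": 5,"dz": -80,"hand": 0.5},
  {"wx": 0,"wy": 0,"wz": 0,"dx": -60,"dy": 5,"dz": -320,"hand": 0.6},
  {"wx": 0,"wy": 0,"wz": 0,"dx": -60,"dy": 5,"dz": -320,"hand": 0.6},
  {"wx": 0,"wy": 0,"wz": 0,"dx": -60,"dy": 5,"dz": -320,"hand": 0.6},
  {"wx": 0,"wy": 0,"wz": 0,"dx": -60,"dy": 5,"dz": -320,"hand": 0.6},
  {"wx": 0,"wy": 0,"wz": 0,"dx": -60,"dy": 5,"dz": -320,"hand": 0.6},
  {"wx": 0,"wy": 0,"wz": 0,"dx": -60,"dy": 5,"dz": -320,"hand": 0.6},
  {"wx": 0,"wy": 0,"wz": 0,"dx": -60,"dy": 5,"dz": -320,"hand": 0.6},
])

```text
t: 44.95
ee_pos: [0.514, 0.1146, 0.4244]
tool_rot: [1.0, -0.009, 0.009, -0.005]
wrist_force: [1.1, 1.0, 0.3]
gripper_width: 0.0513
gripper_force: 0.0
```

```bash
python3 look.py 20 side,wrist handle,lever_ball,deck
python3 - <<'E'
from kin import *
P=np.load("P.npy");q0=np.array(state()["q"])
for b in((.494,.3485,.206),(.494,.3485,.110)):
    r=rot(-.02,.3);print(ik(P,np.array(b)-.048*r.as_matrix()[:,2],r,6,q0))
plan((.480,.3485,.30,-.02,.3),(.494,.3485,.206,-.02,.3),reach=.048)
E
```

```text
[0.514  0.1146 0.4244] [ 0.9999 -0.0094  0.0089 -0.0049] 44.95 [-0.3633  0.127   0.0975  1.4287 -0.0169  1.5666 -1.8563] [1.1323 1.0367 0.3419] 0.05129472315323805
handle side cal [258. 238.] 0.71 [0.5734 0.1096 0.034 ] [ 0.1557 -0.7914 -0.5911] [0.3469 1.2605 0.8936]
lever_ball side cal [272. 241.] 0.73 [0.503  0.2864 0.158 ] [ 0.1268 -0.7916 -0.5978] [0.3469 1.2605 0.8936]
deck side cal [247. 275.] 0.63 [0.5794 0.257  0.018 ] [ 0.172  -0.7422 -0.6477] [0.3469 1.2605 0.8936]
deck side cal [247. 272.] 0.54 [0.581  0.2458 0.018 ] [ 0.172  -0.7458 -0.6436] [0.3469 1.2605 0.8936]
handle wrist cal [277. 130.] 0.55 [0.575  0.1148 0.034 ] [-0.0168  0.005  -0.9998] [0.5826 0.1126 0.4839]
lever_ball wrist cal [ 49. 218.] 0.84 [0.4839 0.3852 0.158 ] [-0.2262  0.6251 -0.7471] [0.5826 0.1126 0.4839]
(np.float64(1.6511061842499175e-05), array([-0.73956868,  0.22377698, -0.0548339 ,  1.72733149,  0.27258054,
        0.99802513, -2.50844047]))
(np.float64(2.2185475015546996e-05), array([-0.80319589,  0.32143413,  0.01953382,  1.83611411,  0.29422793,
        0.79507553, -2.56270421]))
d [ -52.9 -234.1   68.3] w [-0.004  0.298 -0.001] tcp [0.466 0.349 0.346]
d [ -39.  -234.   162.3] w [-0.004  0.298 -0.001] tcp [0.48  0.349 0.252]
```

>>> move_arm([
  {"wx": 0,"wy": 0.3,"wz": 0,"dx": -53,"dy": -234,"dz": 68,"hand": 0.6},
  {"wx": 0,"wy": 0.3,"wz": 0,"dx": -53,"dy": -234,"dz": 68,"hand": 0.6},
  {"wx": 0,"wy": 0.3,"wz": 0,"dx": -53,"dy": -234,"dz": 68,"hand": 0.6},
  {"wx": 0,"wy": 0.3,"wz": 0,"dx": -53,"dy": -234,"dz": 68,"hand": 0.6},
  {"wx": 0,"wy": 0.3,"wz": 0,"dx": -53,"dy": -234,"dz": 68,"hand": 0.6},
  {"wx": 0,"wy": 0.3,"wz": 0,"dx": -53,"dy": -234,"dz": 68,"hand": 0.6},
  {"wx": 0,"wy": 0.3,"wz": 0,"dx": -53,"dy": -234,"dz": 68,"hand": 0.6},
  {"wx": 0,"wy": 0.3,"wz": 0,"dx": -53,"dy": -234,"dz": 68,"hand": 0.6},
])

```text
t: 46.02
ee_pos: [0.464, 0.3515, 0.3451]
tool_rot: [0.989, -0.008, 0.15, 0.0]
wrist_force: [0.2, -0.8, 0.1]
gripper_width: 0.0512
gripper_force: 0.0
```

Run:
```python
from h import *
s=state();print(s["ee_pos"],np.round(s["q"],2),s["gripper_width"])
plan((.494,.348,.206,-.02,.3),reach=.048)
```

```text
[0.46400791 0.35145967 0.34506644] [-0.68  0.14 -0.15  1.61  0.26  1.19 -2.48] 0.05123254008389114
d [-12.4   3.1  93.7] w [-0.004 -0.     0.004] tcp [0.48  0.348 0.252]
```

>>> move_arm([
  {"wx": 0,"wy": 0,"wz": 0,"dx": -4,"dy": 3,"dz": 31,"hand": 0.6},
  {"wx": 0,"wy": 0,"wz": 0,"dx": -8,"dy": 3,"dz": 62,"hand": 0.6},
  {"wx": 0,"wy": 0,"wz": 0,"dx": -12,"dy": 3,"dz": 93,"hand": 0.6},
  {"wx": 0,"wy": 0,"wz": 0,"dx": -12,"dy": 3,"dz": 93,"hand": 0.6},
  {"wx": 0,"wy": 0,"wz": 0,"dx": -12,"dy": 3,"dz": 93,"hand": 0},
  {"wx": 0,"wy": 0,"wz": 0,"dx": -12,"dy": 3,"dz": 93,"hand": 0},
  {"wx": 0,"wy": 0,"wz": 0,"dx": -12,"dy": 3,"dz": 93,"hand": 0},
  {"wx": 0,"wy": 0,"wz": 0,"dx": -12,"dy": 3,"dz": 93,"hand": 0},
  {"wx": 0,"wy": 0,"wz": 0,"dx": -12,"dy": 3,"dz": 93,"hand": 0},
  {"wx": 0,"wy": 0,"wz": 0,"dx": -12,"dy": 3,"dz": 93,"hand": 0},
])

```text
t: 46.85
ee_pos: [0.4827, 0.348, 0.2581]
tool_rot: [0.988, -0.01, 0.153, -0.003]
wrist_force: [4.5, 5.6, -4.4]
gripper_width: 0.017
gripper_force: 58.5
```

Run:
```python
from h import *
s=state();print(s["ee_pos"],s["gripper_width"])
T=lambda t:(.582-.1*np.cos(t-.5),.348,.158+.1*np.sin(t-.5),-.02,.3)
plan(*[T(t) for t in(1,.9,.8,.7,.6,.5,.4,.3,.2,.1,0,-.03)],reach=.048)
```

```text
[0.48271948 0.34800229 0.25811503] 0.016969780401494605
d [-4.5 -0.2  5.2] w [-0.009 -0.008 -0.001] tcp [0.48  0.348 0.252]
d [-11.3  -0.   12.5] w [-0.009 -0.008 -0.001] tcp [0.476 0.348 0.243]
d [-17.4   0.1  20.4] w [-0.009 -0.008 -0.001] tcp [0.472 0.348 0.233]
d [-22.7   0.3  28.9] w [-0.009 -0.008 -0.001] tcp [0.47  0.348 0.224]
d [-27.1   0.4  37.8] w [-0.009 -0.008 -0.001] tcp [0.468 0.348 0.214]
d [-30.6   0.5  47.2] w [-0.009 -0.008 -0.001] tcp [0.468 0.348 0.204]
d [-33.2   0.6  56.9] w [-0.009 -0.008 -0.001] tcp [0.468 0.348 0.194]
d [-34.8   0.7  66.7] w [-0.009 -0.008 -0.001] tcp [0.47  0.348 0.184]
d [-35.3   0.7  76.7] w [-0.009 -0.008 -0.001] tcp [0.472 0.348 0.174]
d [-34.9   0.7  86.7] w [-0.009 -0.008 -0.001] tcp [0.476 0.348 0.165]
d [-33.5   0.7  96.6] w [-0.009 -0.008 -0.001] tcp [0.48  0.348 0.156]
d [-32.9   0.7  99.5] w [-0.009 -0.008 -0.001] tcp [0.482 0.348 0.153]
```

>>> move_arm([
  {"wx": 0,"wy": 0,"wz": 0,"dx": -7,"dy": 0,"dz": 7,"hand": 0},
  {"wx": 0,"wy": 0,"wz": 0,"dx": -13,"dy": 0,"dz": 15,"hand": 0},
  {"wx": 0,"wy": 0,"wz": 0,"dx": -18,"dy": 0,"dz": 23.5,"hand": 0},
  {"wx": 0,"wy": 0,"wz": 0,"dx": -22.5,"dy": 0,"dz": 32.5,"hand": 0},
  {"wx": 0,"wy": 0,"wz": 0,"dx": -26,"dy": 0,"dz": 42,"hand": 0},
  {"wx": 0,"wy": 0,"wz": 0,"dx": -28.5,"dy": 0,"dz": 51.5,"hand": 0},
  {"wx": 0,"wy": 0,"wz": 0,"dx": -30,"dy": 0,"dz": 61.5,"hand": 0},
  {"wx": 0,"wy": 0,"wz": 0,"dx": -31,"dy": 0,"dz": 71.5,"hand": 0},
  {"wx": 0,"wy": 0,"wz": 0,"dx": -30.5,"dy": 0,"dz": 81.5,"hand": 0},
  {"wx": 0,"wy": 0,"wz": 0,"dx": -29,"dy": 0,"dz": 91,"hand": 0},
  {"wx": 0,"wy": 0,"wz": 0,"dx": -28.5,"dy": 0,"dz": 94,"hand": 0},
  {"wx": 0,"wy": 0,"wz": 0,"dx": -28.5,"dy": 0,"dz": 95,"hand": 0},
])

```text
t: 47.85
ee_pos: [0.4834, 0.3484, 0.1568]
tool_rot: [0.988, -0.009, 0.152, -0.002]
wrist_force: [-3.5, 5.5, 5.6]
gripper_width: 0.0167
gripper_force: 72.1
```

```bash
cat > ball.py <<'E'
from h import *
s=state();print(s["ee_pos"],s["gripper_width"],s["wrist_force"])
c=capture("side");h=cv2.cvtColor(c["frame"],cv2.COLOR_BGR2HSV)
m=cv2.inRange(h,(0,150,60),(6,255,255))|cv2.inRange(h,(174,150,60),(180,255,255));m[:,:262]=0;m[:,288:]=0;m[300:]=0
p=np.argwhere(m);print("ball px",p.mean(0)[::-1],len(p))
for t in (0,.1,.2,.4,1.0): print(t,proj(c,[.582-.1*np.cos(t-.5),.347,.158+.1*np.sin(t-.5)]))
E
python3 ball.py
```

```text
[0.48343155 0.34840819 0.15677083] 0.016692130724611478 [-3.46769691  5.46333549  5.60494463]
ball px [nan nan] 0
0 [273.04430037 272.81911685]
0.1 [274.77351622 270.01724167]
0.2 [276.12628502 267.03421104]
0.4 [277.63094553 260.63427853]
1.0 [271.95254741 240.2963444 ]ball.py:5: RuntimeWarning: Mean of empty slice.
  p=np.argwhere(m);print("ball px",p.mean(0)[::-1],len(p))
  ret = um.true_divide(
```

>>> move_arm([
  {"wx": 0,"wy": 0,"wz": 0,"dx": -1,"dy": 0,"dz": 2,"hand": 0},
  {"wx": 0,"wy": 0,"wz": 0,"dx": -1,"dy": 0,"dz": 4,"hand": 0},
  {"wx": 0,"wy": 0,"wz": 0,"dx": -1,"dy": 0,"dz": 4,"hand": 0},
])

```text
t: 48.15
ee_pos: [0.4843, 0.3482, 0.1534]
tool_rot: [0.988, -0.01, 0.153, -0.003]
wrist_force: [-6.8, 2.5, 1.3]
gripper_width: 0.017
gripper_force: 71.9
```

>>> move_arm([
  {"wx": 0,"wy": 0,"wz": 0,"dx": 0,"dy": 0,"dz": 0,"hand": 0.3},
  {"wx": 0,"wy": 0,"wz": 0,"dx": 0,"dy": 0,"dz": 0,"hand": 0.6},
  {"wx": 0,"wy": 0,"wz": 0,"dx": 0,"dy": 0,"dz": 0,"hand": 0.6},
  {"wx": 0,"wy": 0,"wz": 0,"dx": 0,"dy": 0,"dz": 0,"hand": 0.6},
  {"wx": 0,"wy": 0,"wz": 0,"dx": 9,"dy": 0,"dz": -30,"hand": 0.6},
  {"wx": 0,"wy": 0,"wz": 0,"dx": 20,"dy": 0,"dz": -65,"hand": 0.6},
  {"wx": 0,"wy": 0,"wz": 0,"dx": 20,"dy": 0,"dz": -105,"hand": 0.6},
  {"wx": 0,"wy": 0,"wz": 0,"dx": 20,"dy": 0,"dz": -145,"hand": 0.6},
  {"wx": 0,"wy": 0,"wz": 0,"dx": 20,"dy": 0,"dz": -185,"hand": 0.6},
  {"wx": 0,"wy": 0,"wz": 0,"dx": -40,"dy": 0,"dz": -225,"hand": 0.6},
  {"wx": 0,"wy": 0,"wz": 0,"dx": -40,"dy": 0,"dz": -225,"hand": 0.6},
  {"wx": 0,"wy": 0,"wz": 0,"dx": -40,"dy": 0,"dz": -225,"hand": 0.6},
])

```text
t: 49.15
ee_pos: [0.3734, 0.3497, 0.3578]
tool_rot: [0.988, -0.008, 0.152, -0.003]
wrist_force: [0.6, 0.7, -0.3]
gripper_width: 0.0513
gripper_force: 0.0
```

```bash
python3 ball.py; python3 look.py 21 scene,side handle,lever_ball,bottle_1
python3 - <<'E'
import cv2,numpy as np
a=cv2.imread('pics/side21.png');b=cv2.imread('pics/scene21.png')
cv2.imwrite("pics/end.png",np.hstack([cv2.resize(a[190:310,210:330],(400,400),interpolation=2),cv2.resize(b[120:270,190:340],(400,400),interpolation=2)]))
E
```

```text
[0.37339461 0.34967808 0.35780475] 0.05134488390872719 [ 0.58242797  0.66699077 -0.33177486]
ball px [272.27906977 272.3255814 ] 43
0 [273.04430037 272.81911685]
0.1 [274.77351622 270.01724167]
0.2 [276.12628502 267.03421104]
0.4 [277.63094553 260.63427853]
1.0 [271.95254741 240.2963444 ]
[0.3758 0.3486 0.3566] [ 0.9883 -0.0086  0.1525 -0.0021] 49.2 [-0.7369  0.0015 -0.2103  1.7382  0.2621  1.2293 -2.6022] [ 0.5502 -0.1916 -0.7399] 0.05106940006407538
handle scene cal [287. 224.] 0.82 [0.5814 0.1104 0.034 ] [ 0.6124  0.424  -0.6673] [-0.2661 -0.4764  0.9574]
lever_ball scene cal [207. 193.] 0.42 [0.4522 0.2898 0.158 ] [ 0.5442  0.5805 -0.6057] [-0.2661 -0.4764  0.9574]
bottle_1 scene cal [222. 232.] 0.68 [0.4603 0.2602 0.019 ] [ 0.5201  0.5273 -0.6719] [-0.2661 -0.4764  0.9574]
bottle_1 scene cal [244. 210.] 0.59 [0.5751 0.2661 0.019 ] [ 0.5751  0.5076 -0.6416] [-0.2661 -0.4764  0.9574]
bottle_1 scene cal [237. 206.] 0.46 [0.5788 0.2995 0.019 ] [ 0.5701  0.5235 -0.6332] [-0.2661 -0.4764  0.9574]
bottle_1 scene cal [260. 216.] 0.45 [0.5804 0.2104 0.019 ] [ 0.5885  0.4775 -0.6524] [-0.
[... 509 characters left out ...]
99 0.034 ] [ 0.1551 -0.7889 -0.5946] [0.3469 1.2605 0.8936]
handle side cal [246. 278.] 0.7 [0.5748 0.286  0.034 ] [ 0.1727 -0.7387 -0.6516] [0.3469 1.2605 0.8936]
lever_ball side cal [276. 270.] 0.63 [0.4793 0.3943 0.158 ] [ 0.1157 -0.7571 -0.643 ] [0.3469 1.2605 0.8936]
bottle_1 side cal [290. 282.] 0.57 [0.4623 0.2743 0.019 ] [ 0.0872 -0.7453 -0.661 ] [0.3469 1.2605 0.8936]
bottle_1 side cal [245. 286.] 0.46 [0.5763 0.2997 0.019 ] [ 0.1738 -0.7282 -0.6629] [0.3469 1.2605 0.8936]
bottle_1 side cal [241. 274.] 0.45 [0.5961 0.2535 0.019 ] [ 0.1837 -0.7421 -0.6446] [0.3469 1.2605 0.8936]
bottle_1 side cal [244. 260.] 0.25 [0.5976 0.1954 0.019 ] [ 0.1789 -0.7604 -0.6244] [0.3469 1.2605 0.8936]
```

View pics/end.png

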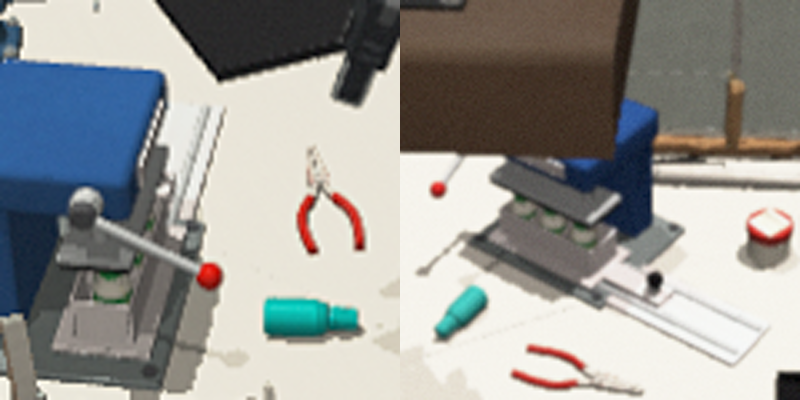

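The final views show the lever fully down, with the ball at (272,272) matching angle 0. The carriage is home with three upright bottles under the foot, and the arm is clear. The pliers are untouched. Handing in.

```bash
python3 -c "
from cell import *
print(hand_in())"
```

```text
the job is handed in; nothing more can be done
None
```

I handed the job in at about 49 s: all three glue bottles stand upright in the rack, the carriage is pushed fully home, the lever is fully down with the foot over the caps, and I did not touch the jar or the pliers.

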